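# Take the yellow paraffin block out of its mould

## Robot

A 7-joint arm with a two-finger parallel gripper is mounted at the origin on a cart in front of the work surface, level with it; the furniture and walls round the work are solid. World frame = base frame: x ahead of the robot, y to its left, z up, the work surface at z = 0. Lengths are in mm, angles in rad, forces in N, time in s.
With the tool pointing down it reaches from about 425 to 925 mm from the base axis. Payload 6.8 kg.
Tool frame: the origin (TCP) lies on the front face of the gripper's body, between the roots of the fingers; the fingertips stand manip.nose_length ahead of it and the grasp point (between the pads) lies 61 mm ahead of it (manip.nose_length is the distance from the TCP to the fingertips, in mm); x points along the fingers, z is the direction in which the jaws open and shut, and the axes are right-handed (so a half turn about x gives the same grasp; the last joint's range is limited). The gripper opens to 88 mm and grips with 3 to 60 N. Pads are 20 mm wide; open, the fingers measure 115 mm over their backs; the gripper's body (75 mm by 178 mm) begins 61 mm behind the grasp point.
Start: joints at [1.034, 0.477, 0.022, 1.555, -0.011, 1.109, -0.083], TCP at [280.66, -613.901, 302.664] pointing down, gripper open.
Joint ranges: [-2.96, 2.96], [-0.34, 2.1], [-1.41, 1.46], [0.24, 2.44], [-1.37, 4.51], [0.17, 1.92], [-2.96, 2.96]. Speed limits (rad/s): [2.39, 2.39, 3.14, 3.14, 3.14, 3.14, 3.14].

## Interface

Orientations are given as a rotation vector (axis times angle).
In Python, from cell import manip gives the robot as it stands. The module is installed in compiled form; this text tells all that it offers.
- The arm moves only by the shell command python3 -m inch 'ROWS' [FORCE]. ROWS is JSON, a list of rows, each an object with "fingers": the closure, from 0 (fully open) to 1 (shut); "delta_pos": the shift along the world's x, y, z as a fraction of full scale, a list of three; "spin": the turn about the world's z as a fraction of full scale. A call has 1 to 12 rows; each row is the pose to reach, as a shift and turn from the pose commanded when the call began, turning the shorter way round; what a row does not reach only later rows make up. Full scale, the value 1, is 0.5 m for a shift and 360 degrees for a turn. A row lasts 1/10 s, in which the tool goes at most 50 mm and 8.59 degrees, less where a joint would pass 70% of its speed; a pose out of reach is approached as far as the arm can. A call with a number of a shift or a turn outside -1 to 1 is refused whole. A call with a gripper value outside its range is refused whole. The fingers move at their own pace and stop on an object; FORCE is the grip in N (left out, the last holds). Time passes only in rows, so rows that repeat a pose let the fingers close. It gives the time, the measured TCP pose, the force and the opening at its end, in the units of the state.
- manip.read_state(): the state, without advancing time (a new reading comes with each control period).
- manip.snapshot(name): name is "scene" or "top" or "wrist"; returns a dict with "pixels" (480x640x3 uint8, red, green, blue), "mtx" (3x3 intrinsics, pixels), "k1" (the pictures are not rectified: a ray, as slopes to the right and down, at radius r is drawn at 1 + k1 r^2 times it, then the intrinsics apply), "R" (3x3) and "t" (3): a world point X has camera coordinates R X + t; the wrist camera has in their place "hand_eye" (4x4, takes a point from camera to tool coordinates, whose origin is the TCP and whose axes are the tool frame's). Camera axes: x right, y down, z forward; pixel columns grow to the right and rows downward; lengths in mm; the calibration is good to about 2 mm. A picture is of the moment at which its call begins: read the wrist's pose just before it. There is no depth.
- manip.hand_in(): hands the job in, once; it reports no verdict.
The state is a dict: "clock": time; "q": joint angles; "qd": joint speeds; "effort": joint torques, N m; "tool_pos": TCP position; "tool_rot": TCP orientation; "wrist_force": force on the tool from outside, world axes, zero at the start; "torque": the same for the moment, N m; "finger_gap": opening from 0.0 (shut) to 1.0 (fully open).
Only numpy, scipy, OpenCV 4.12 (cv2) and the standard library are available. Lean on these libraries where they do the work, as an engineer would, in place of code of your own. Each camera call takes 0.05 s, during which the arm holds its last target.

## Task

Raise the clear cover of the cold plate by its handle until it reaches its stop and leave it open. Then draw the wax block with the yellow cassette straight up out of its mould and, without dropping it, lay it across the two rails of the block tray, in the empty stretch, wax underneath. Leave the other blocks and the things lying about where they are.

Things in the scene. Friction and masses are not known exactly. Their poses are not given: they have to be found in the camera images.
- cold_plate: White bench cold plate, 190 (x) x 250 (y) x 40 mm high, fixed. Origin: centre of its underside; -x is its front (handle side, toward the robot), z up. On it stand six steel base moulds, frozen fast, each 43 (x) x 27 (y) x 14 mm high, rims at z = 54 mm, at y = -70, 0 and +70 mm: a front row at x = -34 mm, empty, and a back row at x = +34 mm with a wax block in each, to be drawn straight up.
- cover (a joint): Hinge of the clear plastic cover, rad: 0 shut (start: 0 to 0.12), grows as the front rises, stops at 1.20 (69 degrees). It stays wherever it is left; 3 to 5 N at the handle move it. At its stop it still leans forward over the moulds: a gripper gets at them only with its body leaning back toward the cold plate's front (-x), 25 to 45 degrees from vertical.
- cover_hinge (a point): Middle of the cover's hinge axis, at x = +85, y = 0, z = 46 mm of the cold plate; the axis runs along y. The cover is a hood 232 mm wide (y) with its walls: shut, it reaches forward to x = -83 mm of the cold plate, top at z = 72 mm, walls down to z = 43 mm. Axes: those of the cover.
- cover_handle (a point): Middle of the cover's handle: a round steel bar 10 mm thick along the cold plate's y, 84 mm between its two posts, 40 mm of free gap between bar and cover. With the cover shut it lies at x = -128, y = 0, z = 58 mm of the cold plate; it moves with the cover, on a 213 mm radius about the hinge. Axes: those of the cover (y along the bar).
- block_yellow: The block to take, 20 g: yellow tissue cassette 41 (x) x 29 (y) x 8 mm high, upright sides, white sloping panel at -x, on a cream wax body reaching 11 mm below it (25 x 21 mm for 4 mm, then 19 x 15.5 mm). Origin: centre of the cassette's underside; z up. It rests on the mould's rim, 1 mm past it at each y side, x as the cold plate's x, about 1 mm of play. Which mould varies.
- block_pink: Same block with a pink cassette, in another mould; it must stay in it.
- block_green: Same block with a green cassette, in another mould; it must stay in it.
- block_tray: Aluminium tray, 58 (x) x 172 (y) x 21 mm high, fixed. Origin: centre of its underside; y along it. Two rails along y, tops at z = 18 mm, from x = 16 to 24.5 mm on each side, lips outside them up to z = 21 mm; channel of 32 mm between, floor at z = 3 mm. A cassette lies across, its 41 mm side along x, either way round, ends on the rails, wax hanging in the channel.
- tray_free (a point): Middle of the empty stretch of the tray at the height of the rail tops (tray x 0, y +34, z 18 mm); axes as the tray. A cassette centred here has about 33 mm of free room to the white block and 34 mm to the end wall.
- block_blue: Finished block with a blue cassette, already lying in the tray near its -y end (y = -63 mm).
- block_white: Finished block with a white cassette, already lying in the tray at y = -28 mm.
- petri: Closed culture dish, 92 mm across, 16 mm high, lying on the bench. Origin: centre of its underside.
- timer: White kitchen-type timer, 62 x 66 x 18 mm, lying on the bench. Origin: centre of its underside.
- forceps: Steel forceps, 14 x 122 x 8 mm, lying on the bench along their own y. Origin: centre of the underside.
- marker: Black felt marker, 14 x 139 x 15 mm, lying on the bench along its own y. Origin: underside, near its middle.

How it is judged (in metres and radians):
On the way, in this order (a step that is already met when the one before it is completed fails the run):
1. the cover has been raised to its stop (over 1.1 rad) (value of joint cover above 1.1 rad), for 0.2 s.
2. the yellow block is out of its mould, the cover still up (z of block_yellow in the frame of cold_plate above 0.068 m and value of joint cover above 1 rad), for 0.1 s.
At the end, for the whole second after the job is handed in: The yellow block lies at rest across both rails in the empty stretch of the tray, wax underneath: level within 5 degrees, on the rail tops within 2.5 mm, square to the tray within 12 degrees, clear of the white block and the end wall; the cover stands open (over 1.0 rad) (x of block_yellow in the frame of block_tray between -0.0055 and 0.0055 m and y of block_yellow in the frame of block_tray between 0.002 and 0.07 m and z of block_yellow in the frame of block_tray between 0.0155 and 0.0205 m and angle between block_yellow's own z axis and vertical below 0.09 rad and angle between the x axis of block_yellow and the x axis of block_tray, either way round below 0.21 rad and linear speed of block_yellow below 0.02 m/s and value of joint cover above 1 rad); the robot touches nothing.
It fails at once if the yellow block is let go while out of its mould and more than 15 mm above the rails (contact force between the fingers and block_yellow below 0.02 N and z of block_yellow in the frame of cold_plate above 0.068 m and z of block_yellow in the frame of block_tray above 0.033 m).
It fails at once if another block on the cold plate is lifted or shifted in its mould by over 6 mm (distance of any of block_pink, block_green from where it was at the start of the episode above 0.006 m).
It fails at once if a finished block in the tray is moved by over 8 mm (distance of any of block_blue, block_white from where it was at the start of the episode above 0.008 m).
It fails at once if the dish, the timer, the forceps or the marker is moved by over 20 mm (distance of any of petri, timer, forceps, marker from where it was at the start of the episode above 0.02 m).
It also fails if it takes over 53 s, if anything falls off the work surface, if the arm or the gripper's body presses on something with over 40 N, if the wrist force passes 120 N, or if a joint passes its speed limit or range.

## Working session

There is one attempt and no reset: what is moved stays moved. The work goes in short steps, Python scripts to look and compute and a shell command to move; the robot and the scene stay as the last step left them, time stands still between calls to the robot, and variables do not carry over. Pictures are saved under pics/ and viewed, and the job is handed in when it is done.

```bash
ls -la; mkdir -p pics
cat > h.py <<'E'
import numpy as np, cv2
from cell import manip
from scipy.spatial.transform import Rotation as Ro
E
python3 - <<'E'
from h import *
s=manip.read_state()
for k,v in s.items(): print(k,np.round(v,4))
print(manip.nose_length); print([a for a in dir(manip) if a[0]!='_'])
print(Ro.from_rotvec(s['tool_rot']).as_matrix().round(3))
for n in ['scene','top','wrist']:
    d=manip.snapshot(n); cv2.imwrite(f'pics/{n}0.png',d['pixels'][:,:,::-1])
    print(n,{k:np.round(v,4).tolist() for k,v in d.items() if k!='pixels'})
E
```

```text
total 12
drwxr-xr-x  3 agent agent 4096 Dec  7 06:15 .
drwxr-xr-x 23 root  root  4096 Dec  7 06:15 ..
drwxr-xr-x  2 agent agent 4096 Dec  7 06:15 pics
clock 0.0
q [ 1.0339  0.4778  0.0223  1.5564 -0.0115  1.1093 -0.0831]
qd [ 0.0001 -0.0011  0.0007  0.0002 -0.0014 -0.0003 -0.0011]
effort [ 2.00000e-04 -5.82847e+01  1.53500e+00 -2.72600e+01 -5.42000e-02
  1.70000e-02  2.00000e-04]
tool_pos [ 280.4685 -613.4822  301.6933]
tool_rot [ 0.8887  1.3837 -0.8873]
wrist_force [-0.3996  0.3639  0.5555]
torque [ 0.0098 -0.0233 -0.0064]
finger_gap 1.0008
80.0
['MotionError', 'hand_in', 'nose_length', 'read_state', 'snapshot']
[[-0.001  0.909  0.416]
 [ 0.002  0.416 -0.909]
 [-1.    -0.    -0.002]]
scene {'mtx': [[515.2392, 0.0, 327.3658], [0.0, 515.2392, 240.7948], [0.0, 0.0, 1.0]], 'k1': 0.0101, 'R': [[-0.5875, -0.809, -0.0181], [-0.4996, 0.3801, -0.7784], [0.6367, -0.4483, -0.6275]], 't': [319.9405, 298.9247, 832.0198]}
top {'mtx': [[461.3729, 0.0, 321.3144], [0.0, 461.3729, 240.0656], [0.0, 0.0, 1.0]], 'k1': 0.0157, 'R': [[-0.0297, -0.9993, -0.0239], [-0.9844, 0.0334, -0.1725], [0.1732, 0.0184, -0.9847]], 't': [45.2883, 533.6555, 1058.4951]}
wrist {'mtx': [[429.2127, 0.0, 316.8457], [0.0, 429.2127, 243.1165], [0.0, 0.0, 1.0]], 'k1': -0.0792, 'hand_eye': [[-0.0, -0.242, 0.9703, -81.7196], [-0.0003, -0.9703, -0.242, 65.9165], [1.0, -0.0003, -0.0, -1.2492], [0.0, 0.0, 0.0, 1.0]]}
```

View pics/scene0.png

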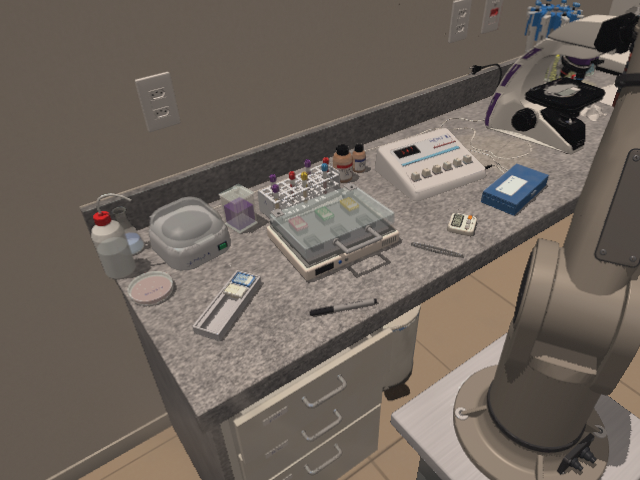

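View pics/top0.png

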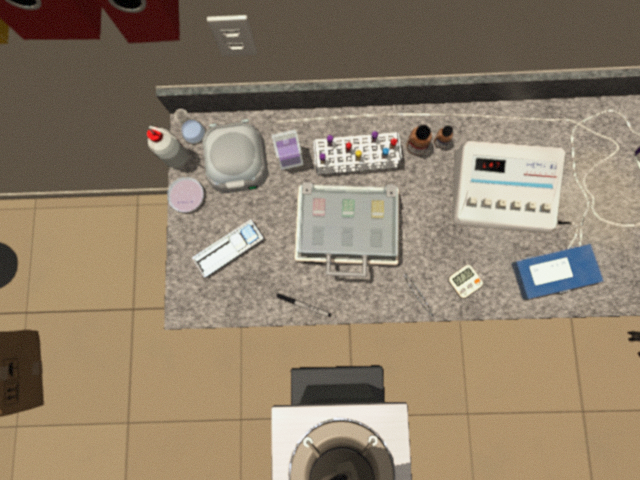

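View pics/wrist0.png

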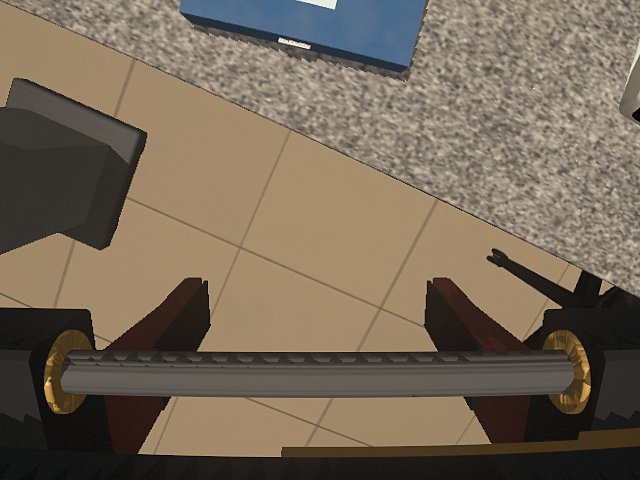

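```bash
python3 -m inch --help 2>&1 | head -40
```

```text
invalid input: not JSON, or not a number
```

```bash
cat >> h.py <<'E'
def und(d,uv):
    uv=np.atleast_2d(np.array(uv,float)); K=d['mtx']
    p=np.c_[(uv[:,0]-K[0,2])/K[0,0],(uv[:,1]-K[1,2])/K[1,1]]; q=p.copy()
    for _ in range(20): q=p/(1+d['k1']*(q**2).sum(1,keepdims=True))
    return q
def cam(d,s=None):
    if 'R' in d: return np.array(d['R']),np.array(d['t'])
    H=np.array(d['hand_eye']); T=np.eye(4); T[:3,:3]=Ro.from_rotvec(s['tool_rot']).as_matrix(); T[:3,3]=s['tool_pos']
    M=np.linalg.inv(T@H); return M[:3,:3],M[:3,3]
def ray(d,uv,z,s=None):
    R,t=cam(d,s); q=und(d,uv); r=np.c_[q,np.ones(len(q))]@R; c=-R.T@t
    l=(z-c[2])/r[:,2]; return c+r*l[:,None]
def proj(d,X,s=None):
    R,t=cam(d,s); c=np.atleast_2d(X)@R.T+t; q=c[:,:2]/c[:,2:]; q=q*(1+d['k1']*(q**2).sum(1,keepdims=True))
    return np.c_[q[:,0]*d['mtx'][0,0]+d['mtx'][0,2],q[:,1]*d['mtx'][1,1]+d['mtx'][1,2]]
E
python3 - <<'E'
import cv2
a=cv2.imread('pics/top0.png'); b=cv2.imread('pics/scene0.png')
cv2.imwrite('pics/t_plate.png',cv2.resize(a[170:290,285:415],None,fx=5,fy=5,interpolation=2)[:600,:800])
cv2.imwrite('pics/t_tray.png',cv2.resize(a[210:290,180:280],None,fx=7,fy=7,interpolation=2)[:600,:800])
cv2.imwrite('pics/s_plate.png',cv2.resize(b[180:290,255:410],None,fx=5,fy=5,interpolation=2)[:600,:800])
E
```

```text
(no output)
```

View pics/t_plate.png

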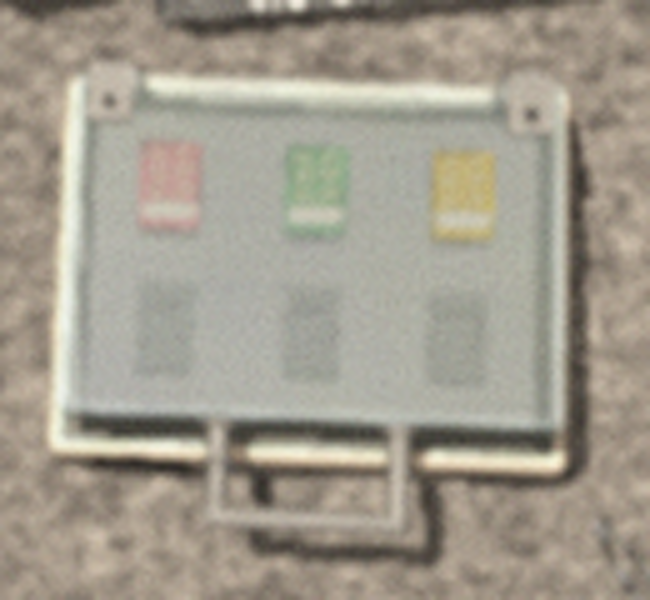

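View pics/t_tray.png

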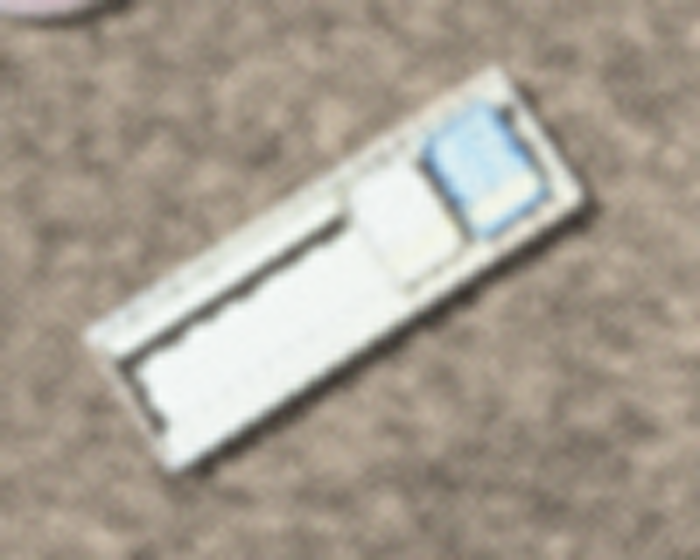

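View pics/s_plate.png

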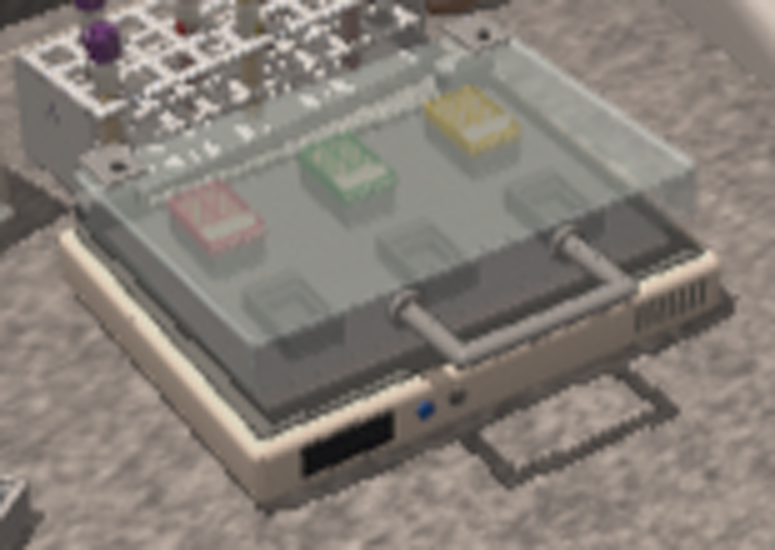

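Run:
```python
from h import *
from scipy.optimize import least_squares
d=manip.snapshot('top'); e=manip.snapshot('scene')
f=lambda p,k,o:(np.array(p,float)+.5)/k-.5+np.array(o)
c=f([(75,78),(566,88),(563,462),(52,447)],5,(285,170))
print(ray(d,c,40).round(1))
L=np.array([(95,125,40),(95,-125,40),(-95,-125,40),(-95,125,40)],float)
# scene: bottom corners front: crop (265,440)=front-left top(-95,125,40); (715,255)=front right top; (65,235) back-left top 
cs=f([(262,445),(716,258),(65,235)],5,(255,180)); Ls=L[[3,2,0]]
def T(p,X): 
    cc,s=np.cos(p[2]),np.sin(p[2]); return X@np.array([[cc,s,0],[-s,cc,0],[0,0,1]])+[p[0],p[1],0]
res=lambda p:np.r_[(proj(d,T(p,L))-c).ravel(),(proj(e,T(p,Ls))-cs).ravel()]
r=least_squares(res,[700,0,0]); p=r.x; print('plate',p,r.fun.round(1))
r1=least_squares(lambda p:res(p)[:8],[700,0,0]); print('top only',r1.x,r1.fun.round(1))
np.save('plate.npy',p)
for n,X in dict(yellow=(34,-70,62),hinge=(85,0,46),handle=(-128,0,58)).items(): 
    w=T(p,np.array([X],float)); print(n,w.round(1),proj(d,w).round(1),proj(e,w).round(1))
print('yellow meas',f([(463,196)],5,(285,170)),f([(470,120)],5,(255,180)))
# tray
ct=f([(497,68),(588,197),(175,470),(90,335)],7,(180,210))
w=ray(d,ct,21); print(w.round(1)); 
Lt=np.array([(29,-86,21),(-29,-86,21),(-29,86,21),(29,86,21)],float)
rt=least_squares(lambda p:(proj(d,T(p,Lt))-ct).ravel(),[700,200,-.5]); print('tray',rt.x,rt.fun.round(1)); np.save('tray.npy',rt.x)
print('free',T(rt.x,np.array([[0,34,18.]])))
```

```text
[[ 675.1   77.8   40. ]
 [ 661.1 -162.7   40. ]
 [ 476.9 -150.6   40. ]
 [ 492.1   92.9   40. ]]
plate [ 5.75148954e+02 -3.56816837e+01 -6.31286915e-02] [-2.1 -1.   1.5 -0.5  1.7  1.8 -0.9  1.6 -1.   1.   2.5 -2.2 -3.  -2.6]
top only [ 5.76556277e+02 -3.55848191e+01 -6.53581896e-02] [-2.1 -1.7  1.5 -0.9  1.6  1.3 -1.   0.9]
yellow [[ 604.7 -107.7   62. ]] [[377.3 208.2]] [[348.7 202. ]]
hinge [[660. -41.  46.]] [[348.2 188.7]] [[312.7 206.7]]
handle [[447.4 -27.6  58. ]] [[346.2 275.3]] [[364.3 250.1]]
yellow meas [[377.2 208.8]] [[348.6 203.6]]
[[597.7 202.7  21. ]
 [550.1 170.7  21. ]
 [458.6 315.2  21. ]
 [506.9 345.8  21. ]]
tray [528.34115675 258.60032652   0.56602067] [ 0.4 -0.5  0.1  0.  -0.2  0.4 -0.4  0.1]
free [[510.10771893 287.29774357  18.        ]]
```

```bash
python3 - <<'E'
from h import *
d=manip.snapshot('top'); e=manip.snapshot('scene')
p=np.load('plate.npy')
def T(p,X): 
    cc,s=np.cos(p[2]),np.sin(p[2]); return X@np.array([[cc,s,0],[-s,cc,0],[0,0,1]])+[p[0],p[1],0]
a0=np.arctan2(12,213)
for th in [0,.03,.06,.09,.12]:
    a=np.arctan2(12,213)+th; r=np.hypot(213,12)
    w=T(p,np.array([[85-r*np.cos(a),0,46+r*np.sin(a)]])); print(th,w.round(1),proj(d,w).round(1),proj(e,w).round(1))
E
python3 -m inch '[{"fingers":0.3,"delta_pos":[0.1,0.4,0],"spin":0.172},{"fingers":0.4,"delta_pos":[0.15,0.6,0],"spin":0.172},{"fingers":0.5,"delta_pos":[0.25,0.9,0],"spin":0.172},{"fingers":0.5,"delta_pos":[0.25,0.9,0],"spin":0.172},{"fingers":0.5,"delta_pos":[0.3,1.0,0],"spin":0.172},{"fingers":0.5,"delta_pos":[0.3,1.0,0],"spin":0.172},{"fingers":0.5,"delta_pos":[0.3,1.0,0],"spin":0.172},{"fingers":0.5,"delta_pos":[0.3,1.0,0],"spin":0.172},{"fingers":0.5,"delta_pos":[0.3,1.0,0],"spin":0.172},{"fingers":0.5,"delta_pos":[0.3,1.0,0],"spin":0.172},{"fingers":0.5,"delta_pos":[0.3,1.0,0],"spin":0.172},{"fingers":0.5,"delta_pos":[0.3,1.0,0],"spin":0.172}]'
```

```text
0 [[447.4 -27.6  58. ]] [[346.2 275.3]] [[364.3 250.1]]
0.03 [[447.9 -27.6  64.4]] [[346.3 274.8]] [[364.3 247.7]]
0.06 [[448.5 -27.7  70.8]] [[346.4 274.3]] [[364.2 245.2]]
0.09 [[449.3 -27.7  77.1]] [[346.5 273.6]] [[364.  242.7]]
0.12 [[450.4 -27.8  83.4]] [[346.6 272.9]] [[363.8 240.1]]
clock: 1.55
tool_pos: [431.7, -110.4, 303.1]
tool_rot: [0.043, 1.569, -0.043]
wrist_force: [0.0, 0.2, -0.3]
finger_gap: 0.501
```

```bash
python3 -m inch '[{"fingers":0.6,"delta_pos":[0.034,0.09,-0.04],"spin":0},{"fingers":0.6,"delta_pos":[0.034,0.165,-0.1],"spin":0},{"fingers":0.6,"delta_pos":[0.034,0.165,-0.18],"spin":0},{"fingers":0.6,"delta_pos":[0.034,0.165,-0.18],"spin":0}]'
python3 - <<'E'
from h import *
s=manip.read_state(); print(s['tool_pos'],s['q'],Ro.from_rotvec(s['tool_rot']).as_matrix().round(3).tolist())
d=manip.snapshot('wrist'); cv2.imwrite('pics/w1.png',d['pixels'][:,:,::-1])
E
```

```text
clock: 1.95
tool_pos: [444.8, -32.0, 209.0]
tool_rot: [0.047, 1.579, -0.047]
wrist_force: [0.3, -0.0, -0.0]
finger_gap: 0.403
[444.80232131 -32.01497273 209.04110237] [ 0.39548406  0.27756781 -0.52781     2.13988111  0.19596796  0.77845804
 -0.31734123] [[-0.008, 0.06, 0.998], [0.0, 0.998, -0.06], [-1.0, -0.0, -0.008]]
```

View pics/w1.png

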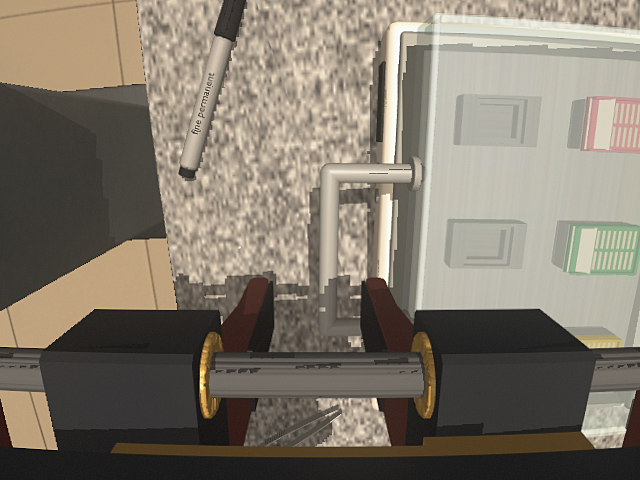

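Run:
```python
from h import *
s=manip.read_state(); d=manip.snapshot('wrist')
for z in (66,72,78): print(ray(d,[(331,172),(329,250),(330,328)],z,s).round(1).tolist())
G=np.array(s['tool_pos'])+61*Ro.from_rotvec(s['tool_rot']).as_matrix()[:,0]; print(G,proj(d,[[448.5,-27.7,72]],s))
```

```text
[[455.5, 15.6, 66.0], [452.1, -26.6, 66.0], [450.1, -73.0, 66.0]]
[[455.3, 16.1, 72.0], [452.0, -25.0, 72.0], [450.1, -70.2, 72.0]]
[[455.2, 16.6, 78.0], [452.0, -23.4, 78.0], [450.1, -67.3, 78.0]]
[445.84073946 -32.58440594 150.27799572] [[322.70317732 255.27340012]]
```

```bash
python3 -m inch '[{"fingers":0.6,"delta_pos":[0.007,0,-0.08],"spin":0},{"fingers":0.6,"delta_pos":[0.007,0,-0.16],"spin":0},{"fingers":0.6,"delta_pos":[0.007,0,-0.16],"spin":0},{"fingers":0.95,"delta_pos":[0.007,0,-0.16],"spin":0},{"fingers":0.95,"delta_pos":[0.007,0,-0.16],"spin":0},{"fingers":0.95,"delta_pos":[0.007,0,-0.16],"spin":0},{"fingers":0.95,"delta_pos":[0.007,0,-0.16],"spin":0}]' 15;  python3 - <<'E'
from h import *
s=manip.read_state(); print(s['tool_pos'],s['q'])
for n in ('scene',): d=manip.snapshot(n); cv2.imwrite(f'pics/{n}1.png',d['pixels'][120:360,200:520,::-1].repeat(2,0).repeat(2,1))
E
```

```text
clock: 2.75
tool_pos: [449.7, -31.6, 133.6]
tool_rot: [0.048, 1.573, -0.049]
wrist_force: [-6.1, 0.7, 2.1]
finger_gap: 0.106
[449.69613249 -31.61701394 133.56601392] [ 0.32811933  0.41363164 -0.46862121  2.18665324  0.32437077  0.6089932
 -0.43738308]
```

View pics/scene1.png

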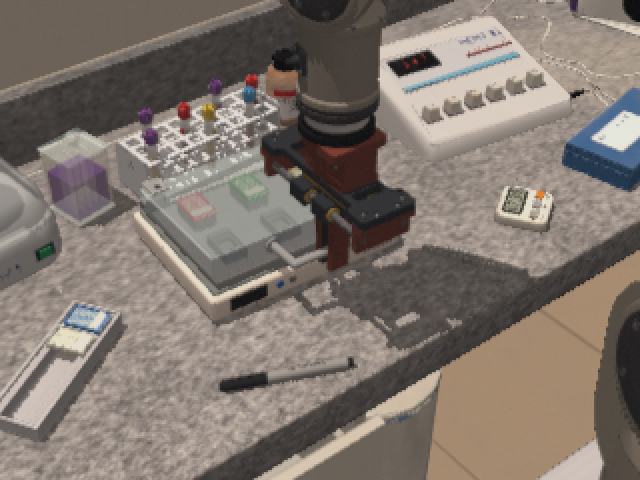

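```bash
python3 -m inch '[{"fingers":0.95,"delta_pos":[0.009,0,0.044],"spin":0},{"fingers":0.95,"delta_pos":[0.021,-0.001,0.087],"spin":0},{"fingers":0.95,"delta_pos":[0.038,-0.002,0.128],"spin":0},{"fingers":0.95,"delta_pos":[0.059,-0.004,0.168],"spin":0},{"fingers":0.95,"delta_pos":[0.084,-0.005,0.205],"spin":0},{"fingers":0.95,"delta_pos":[0.113,-0.007,0.239],"spin":0},{"fingers":0.95,"delta_pos":[0.146,-0.009,0.27],"spin":0},{"fingers":0.95,"delta_pos":[0.181,-0.011,0.297],"spin":0},{"fingers":0.95,"delta_pos":[0.219,-0.014,0.321],"spin":0},{"fingers":0.95,"delta_pos":[0.259,-0.016,0.34],"spin":0},{"fingers":0.95,"delta_pos":[0.298,-0.019,0.354],"spin":0},{"fingers":0.95,"delta_pos":[0.298,-0.019,0.354],"spin":0}]';  python3 - <<'E'
from h import *
s=manip.read_state(); print(s['tool_pos'],s['q'])
for n in ('scene',): d=manip.snapshot(n); cv2.imwrite(f'pics/{n}2.png',d['pixels'][120:360,200:520,::-1].repeat(2,0).repeat(2,1))
E
```

```text
clock: 4.0
tool_pos: [595.9, -41.4, 310.8]
tool_rot: [0.047, 1.584, -0.051]
wrist_force: [-15.1, -1.7, 11.7]
finger_gap: 0.11
[595.88706476 -41.38504641 310.76177617] [ 0.35585979  0.39485274 -0.50994818  1.70334566  0.21107364  1.11225547
 -0.28008334]
```

View pics/scene2.png

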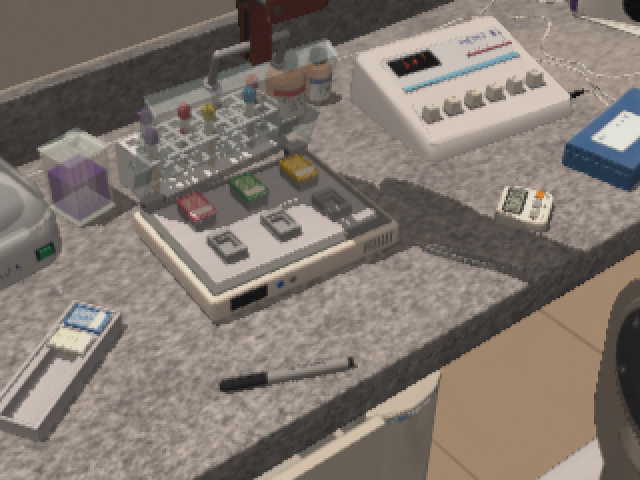

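```bash
python3 -m inch '[{"fingers":0.5,"delta_pos":[0,0,0],"spin":0},{"fingers":0.5,"delta_pos":[0,0,0],"spin":0},{"fingers":0.5,"delta_pos":[0,0,0.05],"spin":0},{"fingers":0.5,"delta_pos":[-0.02,0,0.15],"spin":0},{"fingers":0.5,"delta_pos":[-0.1,0,0.3],"spin":0},{"fingers":0.5,"delta_pos":[-0.2,0,0.4],"spin":0}]';  python3 - <<'E'
from h import *
s=manip.read_state(); print(s['tool_pos'],s['q'],Ro.from_rotvec(s['tool_rot']).as_matrix().round(3).tolist())
for n in ('scene',): d=manip.snapshot(n); cv2.imwrite(f'pics/{n}3.png',d['pixels'][60:300,200:520,::-1].repeat(2,0).repeat(2,1))
E
```

```text
clock: 4.65
tool_pos: [535.3, -40.5, 469.7]
tool_rot: [0.048, 1.567, -0.047]
wrist_force: [-0.3, -0.0, 0.1]
finger_gap: 0.497
[535.29203381 -40.46027058 469.70835874] [ 0.42709388  0.17099999 -0.5387544   1.62223354  0.08879811  1.36955127
 -0.18328606] [[0.003, 0.061, 0.998], [0.001, 0.998, -0.061], [-1.0, 0.001, 0.003]]
```

View pics/scene3.png

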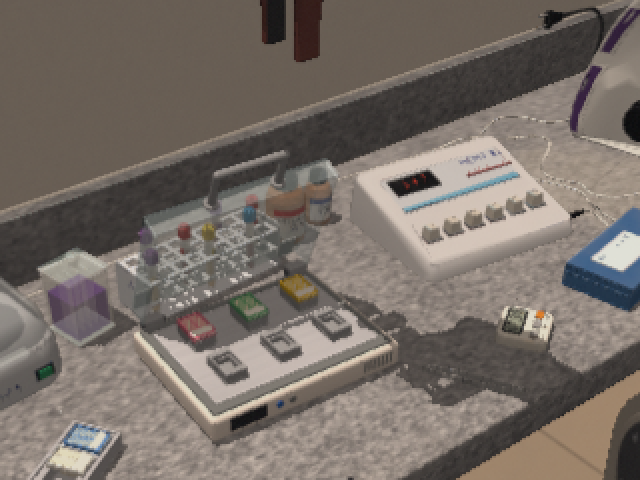

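```bash
python3 -m inch '[{"fingers":0.5,"delta_pos":[0,0,0.2],"spin":0},{"fingers":0.5,"delta_pos":[0,0,0.4],"spin":0},{"fingers":0.5,"delta_pos":[0,0,0.6],"spin":0},{"fingers":0.5,"delta_pos":[0,0,0.8],"spin":0},{"fingers":0.5,"delta_pos":[0,0,0.8],"spin":0},{"fingers":0.5,"delta_pos":[0,0,1.0],"spin":0},{"fingers":0.5,"delta_pos":[0,0,1.0],"spin":0},{"fingers":0.5,"delta_pos":[0,0,1.0],"spin":0},{"fingers":0.5,"delta_pos":[0,0,1.0],"spin":0},{"fingers":0.5,"delta_pos":[0,0,1.0],"spin":0}]';  python3 - <<'E'
from h import *
s=manip.read_state(); print(s['tool_pos'],s['q'],Ro.from_rotvec(s['tool_rot']).as_matrix().round(3).tolist())
E
```

```text
clock: 5.7
tool_pos: [535.7, -38.9, 741.9]
tool_rot: [0.044, 1.54, -0.05]
wrist_force: [0.9, 0.7, -0.2]
finger_gap: 0.501
[535.7109993  -38.90923286 741.85667321] [-0.49099855  0.16133664  0.57800712  1.0594397  -0.09132885  1.91447601
 -0.0127731 ] [[0.031, 0.06, 0.998], [-0.004, 0.998, -0.06], [-1.0, -0.003, 0.031]]
```

```bash
python3 -m inch '[{"fingers":0.5,"delta_pos":[0,0,1.0],"spin":0},{"fingers":0.5,"delta_pos":[0,0,1.0],"spin":0},{"fingers":0.5,"delta_pos":[0,0,1.0],"spin":0},{"fingers":0.5,"delta_pos":[0,0,1.0],"spin":0},{"fingers":0.5,"delta_pos":[0,0,1.0],"spin":0}]';  python3 - <<'E'
from h import *
s=manip.read_state(); print(s['tool_pos'],s['q'],s['qd'],Ro.from_rotvec(s['tool_rot']).as_matrix().round(3).tolist())
E
```

```text
clock: 6.2
tool_pos: [503.2, -38.1, 775.7]
tool_rot: [0.044, 1.475, -0.05]
wrist_force: [0.5, -0.4, 0.3]
finger_gap: 0.504
[503.22277596 -38.11234998 775.67162109] [-0.88347587  0.09121387  0.97621181  1.0784907  -0.08163839  1.91522479
 -0.00450716] [-0.65994351 -0.09358809  0.62640581  0.10436849  0.04648369 -0.00102641
 -0.0045032 ] [[0.095, 0.06, 0.994], [-0.007, 0.998, -0.06], [-0.995, -0.001, 0.095]]
```

```bash
python3 -m inch '[{"fingers":0.5,"delta_pos":[0,0,-0.1],"spin":0},{"fingers":0.5,"delta_pos":[0,0,-0.2],"spin":0},{"fingers":0.5,"delta_pos":[0,0,-0.2],"spin":0},{"fingers":0.5,"delta_pos":[0,0,-0.2],"spin":0}]';  python3 - <<'E'
from h import *
s=manip.read_state(); print(s['tool_pos'],s['q'],s['qd'],Ro.from_rotvec(s['tool_rot']).as_matrix().round(3).tolist())
E
```

```text
clock: 6.6
tool_pos: [503.8, -37.5, 676.7]
tool_rot: [0.043, 1.476, -0.049]
wrist_force: [0.0, 0.2, 0.3]
finger_gap: 0.499
[503.7563507  -37.51219917 676.69323867] [-0.98119167 -0.02678545  0.92249884  1.36678427  0.03385706  1.696814
 -0.11175128] [ 0.01584615  0.01561481  0.00620423 -0.13573767 -0.00053346  0.00087395
 -0.00138028] [[0.094, 0.06, 0.994], [-0.007, 0.998, -0.059], [-0.996, -0.001, 0.095]]
```

```bash
python3 -m inch '[{"fingers":0.5,"delta_pos":[0,0,0],"spin":0.279},{"fingers":0.5,"delta_pos":[0,0,0],"spin":0.279},{"fingers":0.5,"delta_pos":[0,0,0],"spin":0.279},{"fingers":0.5,"delta_pos":[0,0,0],"spin":0.279},{"fingers":0.5,"delta_pos":[0,0,0],"spin":0.279},{"fingers":0.5,"delta_pos":[0,0,0],"spin":0.279},{"fingers":0.5,"delta_pos":[0,0,0],"spin":0.279},{"fingers":0.5,"delta_pos":[0,0,0],"spin":0.279},{"fingers":0.5,"delta_pos":[0,0,0],"spin":0.279},{"fingers":0.5,"delta_pos":[0,0,0],"spin":0.279},{"fingers":0.5,"delta_pos":[0,0,0],"spin":0.279},{"fingers":0.5,"delta_pos":[0,0,0],"spin":0.279}]'
cat > st.py <<'E'
from h import *
s=manip.read_state(); M=Ro.from_rotvec(s['tool_rot']).as_matrix()
x,y,z=M.T
print('q',np.round(s['q'],2).tolist(),'pos',np.round(s['tool_pos'],1).tolist())
print('lean from vertical',np.degrees(np.arccos(-x[2])).round(1),'jaw elevation',np.degrees(np.arcsin(z[2])).round(2),'jaw yaw',np.degrees(np.arctan2(z[1],z[0])).round(2),'x_tool',x.round(3),'F',np.round(s['wrist_force'],1))
E
python3 st.py
```

```text
clock: 7.8
tool_pos: [505.8, -37.6, 680.4]
tool_rot: [-1.236, 1.073, 1.338]
wrist_force: [0.7, -0.0, -0.4]
finger_gap: 0.504
q [-0.89, 0.08, 1.0, 1.3, -0.16, 1.8, 1.77] pos [505.8, -37.6, 680.4]
lean from vertical 5.3 jaw elevation 5.19 jaw yaw 97.34 x_tool [ 0.002  0.091 -0.996] F [ 0.7 -0.  -0.4]
```

```bash
python3 -m inch '[{"fingers":0.5,"delta_pos":[0,0,1],"spin":0},{"fingers":0.5,"delta_pos":[0,0,1],"spin":0},{"fingers":0.5,"delta_pos":[0,0,1],"spin":0},{"fingers":0.5,"delta_pos":[0,0,1],"spin":0},{"fingers":0.5,"delta_pos":[0,0,1],"spin":0},{"fingers":0.5,"delta_pos":[0,0,1],"spin":0},{"fingers":0.5,"delta_pos":[0,0,1],"spin":0},{"fingers":0.5,"delta_pos":[0,0,1],"spin":0}]'
python3 st.py
```

```text
clock: 8.6
tool_pos: [480.9, -24.1, 761.1]
tool_rot: [-1.253, 1.036, 1.29]
wrist_force: [-0.1, 0.5, -0.5]
finger_gap: 0.495
q [-0.21, 0.05, 0.19, 1.12, -0.11, 1.92, 1.63] pos [480.9, -24.1, 761.1]
lean from vertical 6.4 jaw elevation 5.11 jaw yaw 96.91 x_tool [ 0.057  0.096 -0.994] F [-0.1  0.5 -0.5]
```

```bash
python3 -m inch '[{"fingers":0.5,"delta_pos":[-0.3,0,1],"spin":0},{"fingers":0.5,"delta_pos":[-0.3,0,1],"spin":0},{"fingers":0.5,"delta_pos":[-0.3,0,1],"spin":0},{"fingers":0.5,"delta_pos":[-0.3,0,1],"spin":0},{"fingers":0.5,"delta_pos":[-0.3,0,1],"spin":0}]'
python3 st.py
```

```text
clock: 9.1
tool_pos: [411.2, -8.0, 788.8]
tool_rot: [-1.276, 0.992, 1.245]
wrist_force: [0.7, -0.0, 0.3]
finger_gap: 0.504
q [0.12, -0.07, -0.17, 1.17, -0.11, 1.92, 1.59] pos [411.2, -8.0, 788.8]
lean from vertical 8.9 jaw elevation 5.06 jaw yaw 96.97 x_tool [ 0.115  0.102 -0.988] F [ 0.7 -0.   0.3]
```

```bash
python3 -m inch '[{"fingers":0.5,"delta_pos":[-0.1,0,1],"spin":0},{"fingers":0.5,"delta_pos":[-0.1,0,1],"spin":0},{"fingers":0.5,"delta_pos":[-0.1,0,1],"spin":0},{"fingers":0.5,"delta_pos":[-0.1,0,1],"spin":0},{"fingers":0.5,"delta_pos":[-0.1,0,1],"spin":0},{"fingers":0.5,"delta_pos":[-0.1,0,1],"spin":0},{"fingers":0.5,"delta_pos":[-0.1,0,1],"spin":0},{"fingers":0.5,"delta_pos":[-0.1,0,1],"spin":0}]'
python3 st.py
```

```text
clock: 9.9
tool_pos: [389.4, 15.5, 816.9]
tool_rot: [-1.295, 0.945, 1.198]
wrist_force: [1.0, 0.3, 0.5]
finger_gap: 0.5
q [0.07, -0.11, -0.17, 1.15, -0.12, 1.92, 1.53] pos [389.4, 15.5, 816.9]
lean from vertical 12.0 jaw elevation 5.18 jaw yaw 96.93 x_tool [ 0.176  0.111 -0.978] F [1.  0.3 0.5]
```

```bash
python3 -m inch '[{"fingers":0.5,"delta_pos":[-0.5,-0.1,0.5],"spin":0.03},{"fingers":0.5,"delta_pos":[-0.5,-0.1,0.5],"spin":0.03},{"fingers":0.5,"delta_pos":[-0.5,-0.1,0.5],"spin":0.03},{"fingers":0.5,"delta_pos":[-0.5,-0.1,0.5],"spin":0.03}]'
python3 st.py
```

```text
clock: 10.3
tool_pos: [328.4, 0.5, 813.2]
tool_rot: [-1.399, 0.796, 1.315]
wrist_force: [-1.1, -0.3, 0.5]
finger_gap: 0.496
q [-0.54, -0.28, 0.27, 1.27, -0.04, 1.92, 1.57] pos [328.4, 0.5, 813.2]
lean from vertical 14.6 jaw elevation 6.24 jaw yaw 107.46 x_tool [ 0.187  0.17  -0.968] F [-1.1 -0.3  0.5]
```

```bash
python3 -m inch '[{"fingers":0.5,"delta_pos":[0.3,-0.2,1],"spin":0.03},{"fingers":0.5,"delta_pos":[0.3,-0.2,1],"spin":0.03},{"fingers":0.5,"delta_pos":[0.3,-0.2,1],"spin":0.03},{"fingers":0.5,"delta_pos":[0.3,-0.2,1],"spin":0.03},{"fingers":0.5,"delta_pos":[0.3,-0.2,1],"spin":0.03},{"fingers":0.5,"delta_pos":[0.3,-0.2,1],"spin":0.03}]'
python3 st.py
```

```text
clock: 10.9
tool_pos: [407.1, -6.1, 837.6]
tool_rot: [-1.526, 0.642, 1.407]
wrist_force: [0.4, -0.7, 0.5]
finger_gap: 0.5
q [-0.59, -0.13, 0.46, 1.11, -0.13, 1.92, 1.86] pos [407.1, -6.1, 837.6]
lean from vertical 17.1 jaw elevation 5.19 jaw yaw 118.1 x_tool [ 0.206  0.208 -0.956] F [ 0.4 -0.7  0.5]
```

```bash
python3 -m inch '[{"fingers":0.5,"delta_pos":[-0.2,0,1],"spin":0},{"fingers":0.5,"delta_pos":[-0.3,0,1],"spin":0},{"fingers":0.5,"delta_pos":[-0.3,0,1],"spin":0},{"fingers":0.5,"delta_pos":[-0.3,0,1],"spin":0},{"fingers":0.5,"delta_pos":[-0.3,0,1],"spin":0},{"fingers":0.5,"delta_pos":[-0.3,0,1],"spin":0},{"fingers":0.5,"delta_pos":[0,0,1],"spin":0},{"fingers":0.5,"delta_pos":[0,0,1],"spin":0},{"fingers":0.5,"delta_pos":[0,0,1],"spin":0},{"fingers":0.5,"delta_pos":[0,0,1],"spin":0}]'
python3 st.py
```

```text
clock: 11.9
tool_pos: [383.2, 39.5, 873.2]
tool_rot: [-1.543, 0.596, 1.354]
wrist_force: [-0.4, 0.6, 0.1]
finger_gap: 0.497
q [-0.47, -0.15, 0.24, 1.05, -0.13, 1.92, 1.75] pos [383.2, 39.5, 873.2]
lean from vertical 20.3 jaw elevation 4.56 jaw yaw 117.96 x_tool [ 0.264  0.225 -0.938] F [-0.4  0.6  0.1]
```

```bash
python3 -m inch '[{"fingers":0.5,"delta_pos":[-0.3,-0.2,1],"spin":0.035},{"fingers":0.5,"delta_pos":[-0.3,-0.2,1],"spin":0.035},{"fingers":0.5,"delta_pos":[-0.3,-0.2,1],"spin":0.035},{"fingers":0.5,"delta_pos":[-0.3,-0.2,1],"spin":0.035},{"fingers":0.5,"delta_pos":[-0.3,-0.2,1],"spin":0.035},{"fingers":0.5,"delta_pos":[-0.3,-0.2,1],"spin":0.035}]'
python3 st.py
python3 -m inch '[{"fingers":0.5,"delta_pos":[-0.1,-0.2,1],"spin":0},{"fingers":0.5,"delta_pos":[-0.1,-0.2,1],"spin":0},{"fingers":0.5,"delta_pos":[-0.1,-0.2,1],"spin":0},{"fingers":0.5,"delta_pos":[-0.1,-0.2,1],"spin":0},{"fingers":0.5,"delta_pos":[-0.1,-0.2,1],"spin":0},{"fingers":0.5,"delta_pos":[-0.1,-0.2,1],"spin":0}]'
python3 st.py
```

```text
clock: 12.5
tool_pos: [374.9, 47.0, 872.9]
tool_rot: [-1.671, 0.423, 1.481]
wrist_force: [-1.5, 0.9, 1.2]
finger_gap: 0.499
q [-0.67, -0.18, 0.37, 1.07, -0.14, 1.92, 1.91] pos [374.9, 47.0, 872.9]
lean from vertical 21.4 jaw elevation 3.07 jaw yaw 130.32 x_tool [ 0.244  0.272 -0.931] F [-1.5  0.9  1.2]
clock: 13.1
tool_pos: [386.2, 32.4, 891.6]
tool_rot: [-1.673, 0.392, 1.437]
wrist_force: [-0.1, 0.4, -0.5]
finger_gap: 0.501
q [-0.56, -0.15, 0.36, 1.01, -0.19, 1.92, 1.97] pos [386.2, 32.4, 891.6]
lean from vertical 24.0 jaw elevation 2.66 jaw yaw 129.75 x_tool [ 0.284  0.291 -0.914] F [-0.1  0.4 -0.5]
```

```bash
python3 -m inch '[{"fingers":0.5,"delta_pos":[-0.3,-0.2,1],"spin":0.04},{"fingers":0.5,"delta_pos":[-0.3,-0.2,1],"spin":0.04},{"fingers":0.5,"delta_pos":[-0.3,-0.2,1],"spin":0.04},{"fingers":0.5,"delta_pos":[-0.3,-0.2,1],"spin":0.04},{"fingers":0.5,"delta_pos":[-0.3,-0.2,1],"spin":0.04},{"fingers":0.5,"delta_pos":[-0.1,-0.2,1],"spin":0.04},{"fingers":0.5,"delta_pos":[-0.1,-0.2,1],"spin":0.04},{"fingers":0.5,"delta_pos":[-0.1,-0.2,1],"spin":0.04},{"fingers":0.5,"delta_pos":[-0.1,-0.2,1],"spin":0.04},{"fingers":0.5,"delta_pos":[-0.1,-0.2,1],"spin":0.04}]'
python3 st.py
```

```text
clock: 14.1
tool_pos: [389.3, 90.0, 889.3]
tool_rot: [-1.797, 0.182, 1.598]
wrist_force: [-1.3, -1.1, 1.8]
finger_gap: 0.501
q [-0.85, -0.14, 0.5, 1.0, -0.19, 1.92, 2.07] pos [389.3, 90.0, 889.3]
lean from vertical 24.2 jaw elevation 1.19 jaw yaw 144.27 x_tool [ 0.224  0.344 -0.912] F [-1.3 -1.1  1.8]
```

```bash
python3 -m inch '[{"fingers":0.5,"delta_pos":[0,-0.05,-0.05],"spin":-0.117},{"fingers":0.5,"delta_pos":[0,-0.15,-0.05],"spin":-0.117},{"fingers":0.5,"delta_pos":[0,-0.2,-0.05],"spin":-0.117},{"fingers":0.5,"delta_pos":[0,-0.2,-0.05],"spin":-0.117},{"fingers":0.5,"delta_pos":[0,-0.2,-0.05],"spin":-0.117}]'
python3 st.py
python3 -m inch '[{"fingers":0.5,"delta_pos":[-0.3,-0.05,1],"spin":0},{"fingers":0.5,"delta_pos":[-0.3,-0.05,1],"spin":0},{"fingers":0.5,"delta_pos":[-0.3,-0.05,1],"spin":0},{"fingers":0.5,"delta_pos":[-0.3,-0.05,1],"spin":0},{"fingers":0.5,"delta_pos":[-0.3,-0.05,1],"spin":0},{"fingers":0.5,"delta_pos":[-0.1,-0.05,1],"spin":0},{"fingers":0.5,"delta_pos":[-0.1,-0.05,1],"spin":0},{"fingers":0.5,"delta_pos":[-0.1,-0.05,1],"spin":0},{"fingers":0.5,"delta_pos":[-0.1,-0.05,1],"spin":0}]'
python3 st.py
```

```text
clock: 14.6
tool_pos: [387.7, -15.9, 867.4]
tool_rot: [-1.471, 0.747, 1.046]
wrist_force: [0.2, 0.2, -0.5]
finger_gap: 0.499
q [-0.64, -0.25, 0.34, 1.14, 0.1, 1.8, 1.52] pos [387.7, -15.9, 867.4]
lean from vertical 24.7 jaw elevation 1.17 jaw yaw 101.5 x_tool [ 0.405  0.101 -0.909] F [ 0.2  0.2 -0.5]
clock: 15.5
tool_pos: [357.1, -14.4, 947.0]
tool_rot: [-1.493, 0.701, 0.999]
wrist_force: [-0.5, 1.0, -0.1]
finger_gap: 0.502
q [0.19, -0.14, -0.18, 0.88, -0.14, 1.92, 1.69] pos [357.1, -14.4, 947.0]
lean from vertical 28.1 jaw elevation 0.71 jaw yaw 101.57 x_tool [ 0.459  0.105 -0.882] F [-0.5  1.  -0.1]
```

```bash
python3 -m inch '[{"fingers":0.5,"delta_pos":[-0.2,0,1],"spin":0},{"fingers":0.5,"delta_pos":[-0.2,0,1],"spin":0},{"fingers":0.5,"delta_pos":[-0.2,0,1],"spin":0},{"fingers":0.5,"delta_pos":[-0.2,0,1],"spin":0},{"fingers":0.5,"delta_pos":[0,0,1],"spin":0},{"fingers":0.5,"delta_pos":[0,0,1],"spin":0}]'
python3 st.py
python3 - <<'E'
from h import *
e=manip.snapshot('scene');d=manip.snapshot('top')
cv2.imwrite('pics/top5.png',cv2.resize(d['pixels'][150:300,260:440,::-1],None,fx=4,fy=4)); cv2.imwrite('pics/sc5.png',cv2.resize(e['pixels'][150:290,255:410,::-1],None,fx=5,fy=5)[:600,:800])
E
```

```text
clock: 16.1
tool_pos: [347.2, -0.4, 975.1]
tool_rot: [-1.508, 0.656, 0.946]
wrist_force: [0.8, 1.4, -1.0]
finger_gap: 0.499
q [0.25, -0.14, -0.26, 0.81, -0.15, 1.91, 1.66] pos [347.2, -0.4, 975.1]
lean from vertical 31.7 jaw elevation 0.41 jaw yaw 101.29 x_tool [ 0.514  0.109 -0.851] F [ 0.8  1.4 -1. ]
```

View pics/top5.png

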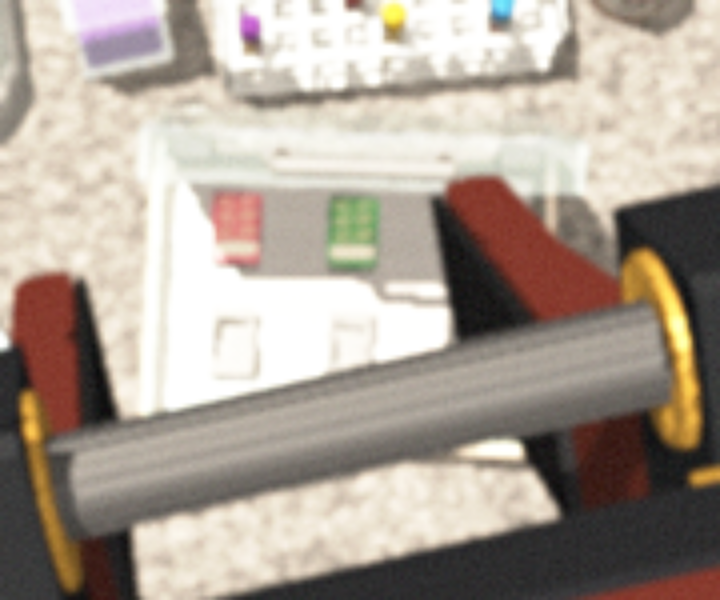

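View pics/sc5.png

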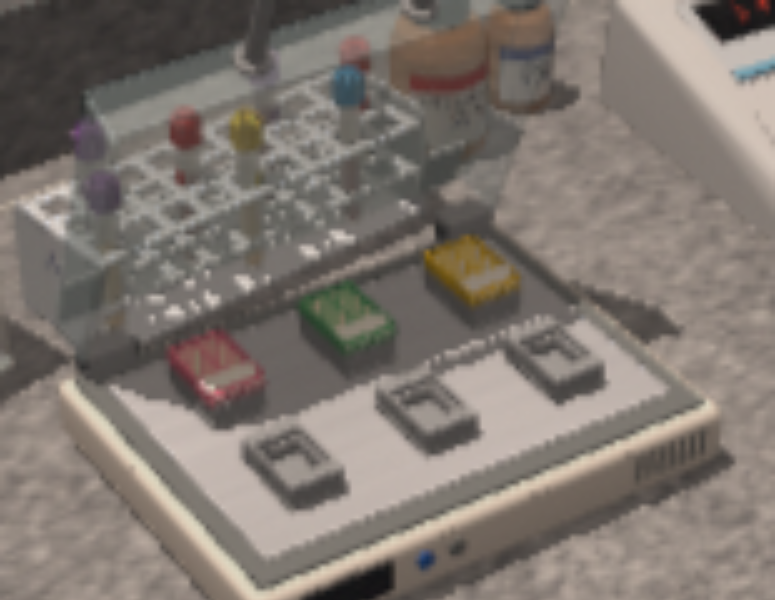

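```bash
python3 -m inch '[{"fingers":0.5,"delta_pos":[0.04,-0.02,-0.08],"spin":-0.0414},{"fingers":0.5,"delta_pos":[0.1,-0.05,-0.16],"spin":-0.0414},{"fingers":0.5,"delta_pos":[0.15,-0.08,-0.25],"spin":-0.0414},{"fingers":0.5,"delta_pos":[0.2,-0.1,-0.34],"spin":-0.0414},{"fingers":0.5,"delta_pos":[0.25,-0.15,-0.42],"spin":-0.0414},{"fingers":0.5,"delta_pos":[0.3,-0.2,-0.5],"spin":-0.0414},{"fingers":0.5,"delta_pos":[0.3,-0.2,-0.6],"spin":-0.0414},{"fingers":0.5,"delta_pos":[0.3,-0.2,-0.7],"spin":-0.0414},{"fingers":0.5,"delta_pos":[0.3,-0.2,-0.8],"spin":-0.0414},{"fingers":0.5,"delta_pos":[0.3,-0.2,-0.9],"spin":-0.0414},{"fingers":0.5,"delta_pos":[0.3,-0.2,-1.0],"spin":-0.0414},{"fingers":0.5,"delta_pos":[0.3,-0.2,-1.0],"spin":-0.0414}]'
python3 st.py
```

```text
clock: 17.4
tool_pos: [494.0, -100.9, 468.3]
tool_rot: [-1.378, 0.838, 0.754]
wrist_force: [0.4, -0.0, -0.7]
finger_gap: 0.493
q [0.33, -0.14, -0.21, 2.0, -0.09, 0.74, 1.67] pos [494.0, -100.9, 468.3]
lean from vertical 31.1 jaw elevation 0.46 jaw yaw 86.31 x_tool [ 0.515 -0.026 -0.857] F [ 0.4 -0.  -0.7]
```

```bash
python3 -m inch '[{"fingers":0.4,"delta_pos":[0.01,-0.002,-0.1],"spin":0},{"fingers":0.35,"delta_pos":[0.02,-0.003,-0.2],"spin":0},{"fingers":0.35,"delta_pos":[0.03,-0.005,-0.3],"spin":0},{"fingers":0.35,"delta_pos":[0.03,-0.005,-0.4],"spin":0},{"fingers":0.35,"delta_pos":[0.03,-0.005,-0.45],"spin":0},{"fingers":0.35,"delta_pos":[0.03,-0.005,-0.45],"spin":0}]'
python3 st.py
python3 - <<'E'
from h import *
d=manip.snapshot('wrist'); cv2.imwrite('pics/w2.png',d['pixels'][:,:,::-1])
d=manip.snapshot('scene'); cv2.imwrite('pics/sc6.png',cv2.resize(d['pixels'][100:310,220:480,::-1],None,fx=2.5,fy=2.5))
E
```

```text
clock: 18.0
tool_pos: [510.7, -103.3, 247.5]
tool_rot: [-1.38, 0.836, 0.751]
wrist_force: [-0.2, -0.0, -0.3]
finger_gap: 0.646
q [0.3, 0.15, -0.23, 2.27, 0.09, 0.17, 1.5] pos [510.7, -103.3, 247.5]
lean from vertical 31.3 jaw elevation 0.44 jaw yaw 86.34 x_tool [ 0.519 -0.027 -0.855] F [-0.2 -0.  -0.3]
```

View pics/w2.png

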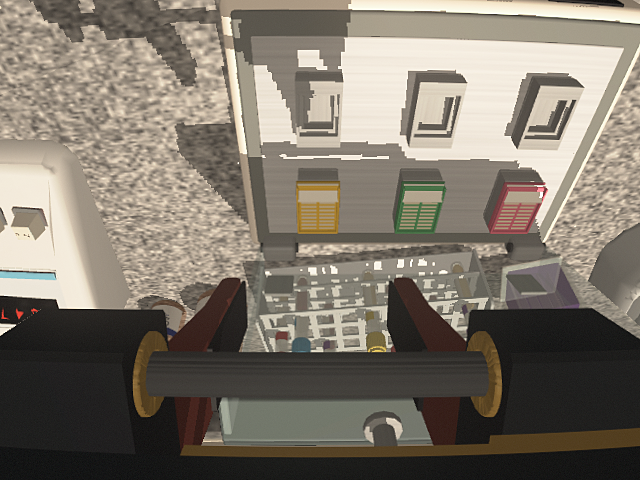

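View pics/sc6.png

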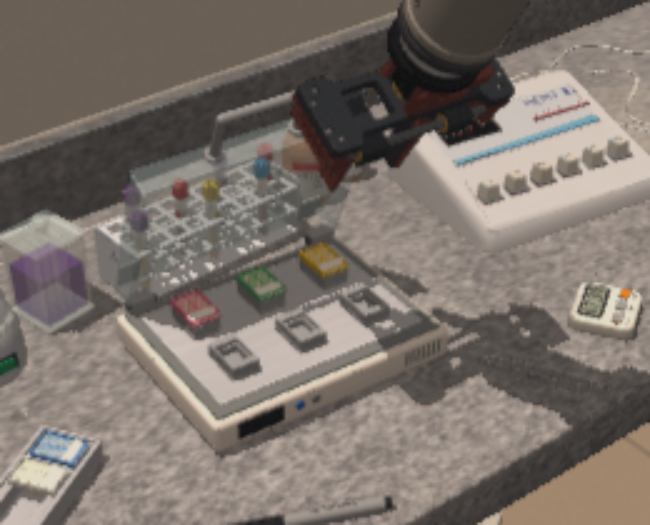

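Run:
```python
from h import *
s=manip.read_state(); d=manip.snapshot('wrist')
im=d['pixels'][:,:,::-1]; cv2.imwrite('pics/w2c.png',cv2.resize(im[150:260,270:400],None,fx=6,fy=5.4,interpolation=2))
print(ray(d,[(298,182),(338,182),(340,235),(299,235)],62,s).round(1))
t=manip.snapshot('top'); print(ray(t,[(377.2,208.8)],62))
```

```text
[[ 587.7 -118.2   62. ]
 [ 589.6  -92.    62. ]
 [ 638.8  -92.    62. ]
 [ 636.6 -122.2   62. ]]
[[ 603.27428105 -107.3920912    62.        ]]
```

View pics/w2c.png

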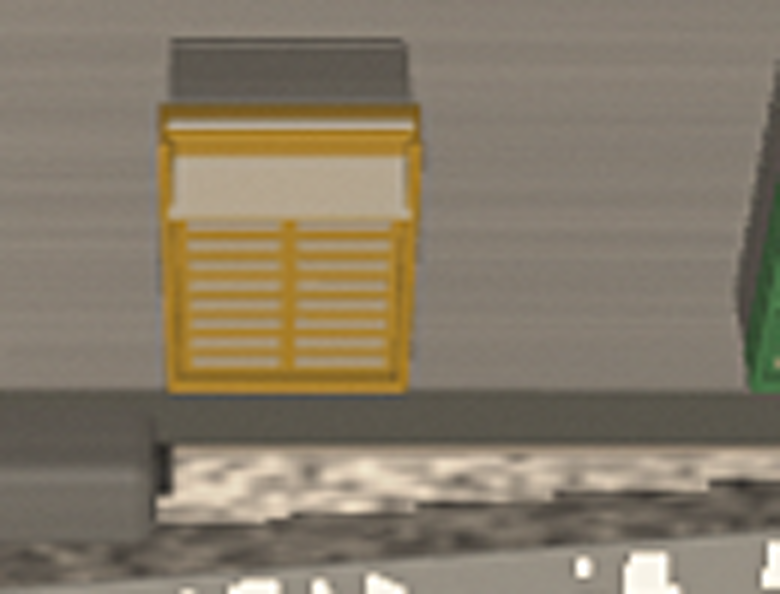

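```bash
python3 -m inch '[{"fingers":0.35,"delta_pos":[0.02,-0.001,-0.05],"spin":0},{"fingers":0.35,"delta_pos":[0.04,-0.002,-0.1],"spin":0},{"fingers":0.35,"delta_pos":[0.04,-0.002,-0.1],"spin":0}]'
python3 st.py
```

```text
clock: 18.5
tool_pos: [521.1, -108.1, 219.4]
tool_rot: [-1.394, 0.858, 0.75]
wrist_force: [0.5, -1.0, -0.8]
finger_gap: 0.651
q [0.51, 0.25, -0.47, 2.26, 0.76, 0.17, 0.87] pos [521.1, -108.1, 219.4]
lean from vertical 30.7 jaw elevation -0.85 jaw yaw 86.07 x_tool [ 0.508 -0.048 -0.86 ] F [ 0.5 -1.  -0.8]
```

```bash
python3 - <<'E'
from h import *
# stale picture geometry: pose at w2
s=dict(tool_pos=[510.7,-103.3,247.5],tool_rot=[-1.38,.836,.751]); d=manip.snapshot('wrist')
print(ray(d,[(298,222),(338.2,222)],62,s).round(1)); print(ray(d,[(296.7,169.4),(339.7,169.4)],54,s).round(1))
E
python3 -m inch '[{"fingers":0.35,"delta_pos":[0.01,0.008,-0.02],"spin":0},{"fingers":0.35,"delta_pos":[0.01,0.008,-0.02],"spin":0},{"fingers":0.35,"delta_pos":[0.01,0.008,-0.02],"spin":0},{"fingers":0.35,"delta_pos":[0.01,0.008,-0.02],"spin":0},{"fingers":0.35,"delta_pos":[0.01,0.008,-0.02],"spin":0},{"fingers":0.35,"delta_pos":[0.01,0.008,-0.02],"spin":0}]'
python3 st.py
```

```text
[[ 613.  -120.5   62. ]
 [ 615.   -92.5   62. ]]
[[ 574.3 -117.8   54. ]
 [ 576.2  -90.    54. ]]
clock: 19.15
tool_pos: [524.2, -103.7, 207.3]
tool_rot: [-1.392, 0.861, 0.754]
wrist_force: [0.1, -0.2, -0.5]
finger_gap: 0.653
q [0.51, 0.27, -0.48, 2.26, 0.94, 0.17, 0.69] pos [524.2, -103.7, 207.3]
lean from vertical 30.4 jaw elevation -0.79 jaw yaw 86.1 x_tool [ 0.504 -0.046 -0.863] F [ 0.1 -0.2 -0.5]
```

Run:
```python
from h import *
s=manip.read_state(); d=manip.snapshot('wrist'); s2=manip.read_state()
print(s['tool_pos'],s2['tool_pos'],s['tool_rot'],s2['tool_rot'])
im=d['pixels'][:,:,::-1]; cv2.imwrite('pics/w3.png',im)
cv2.imwrite('pics/w3c.png',cv2.resize(im[130:270,230:430],None,fx=4,fy=4,interpolation=2))
p=np.load('plate.npy')
def T(p,X): 
    cc,s_=np.cos(p[2]),np.sin(p[2]); return np.array(X,float)@np.array([[cc,s_,0],[-s_,cc,0],[0,0,1]])+[p[0],p[1],0]
t=manip.snapshot('top'); c=-np.array(t['R']).T@t['t']; print('topcam',c)
for n,X in dict(yb1=(54.5,-84.5,62),yb2=(54.5,-55.5,62),yf1=(13.5,-84.5,54),yf2=(13.5,-55.5,54),backR=(95,-125,40),pf=(-34-21.5,-70,54)).items(): w=T(p,X); print(n,w.round(1),'wrist',proj(d,w,s).round(1),'top',proj(t,w).round(1))
```

```text
[ 524.20221113 -103.72532702  207.27499678] [ 524.16356004 -103.68046421  207.12479245] [-1.39151029  0.86128374  0.7542137 ] [-1.39141074  0.86135838  0.75449427]
topcam [ 343.4020939     7.93402107 1135.45725203]
yb1 [ 624.2 -123.5   62. ] wrist [[297.7 266.8]] top [[383.5 200. ]]
yb2 [626.  -94.5  62. ] wrist [[343.8 267.1]] top [[371.3 199.7]]
yf1 [ 583.3 -120.9   54. ] wrist [[295.7 208.4]] top [[382.9 217.5]]
yf2 [585.1 -91.9  54. ] wrist [[346.1 208.6]] top [[370.8 217.2]]
backR [ 662.1 -166.4   40. ] wrist [[246.1 281.5]] top [[399.3 186.7]]
pf [ 515.3 -102.    54. ] wrist [[321.1  94.9]] top [[376.5 245.8]]
```

View pics/w3c.png

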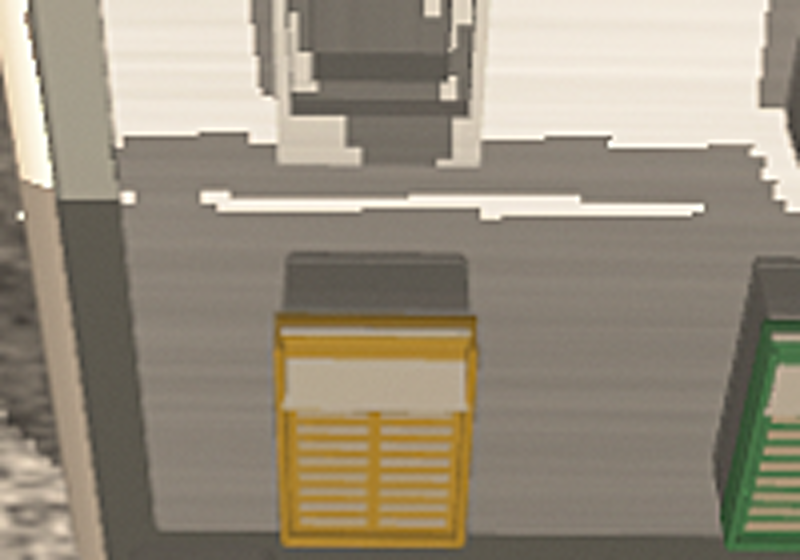

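View pics/w3.png

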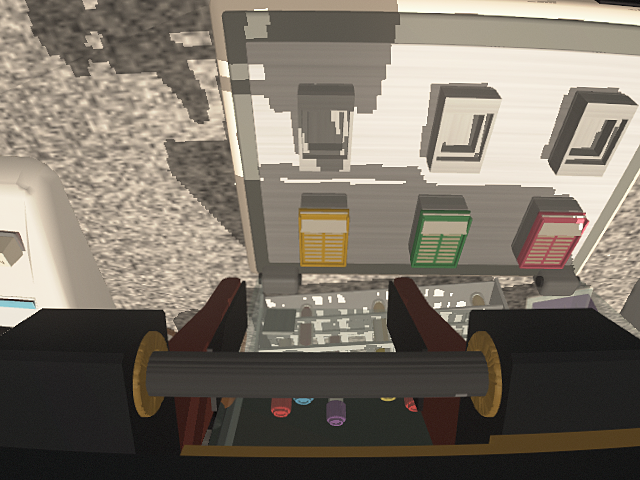

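```bash
python3 -m inch '[{"fingers":0.35,"delta_pos":[0.012,0.001,-0.03],"spin":0},{"fingers":0.35,"delta_pos":[0.024,0.002,-0.06],"spin":0},{"fingers":0.35,"delta_pos":[0.036,0.002,-0.08],"spin":0},{"fingers":0.35,"delta_pos":[0.044,0.002,-0.1],"spin":0},{"fingers":0.35,"delta_pos":[0.044,0.002,-0.1],"spin":0},{"fingers":0.35,"delta_pos":[0.044,0.002,-0.1],"spin":0}]'
python3 st.py
```

```text
clock: 19.85
tool_pos: [545.9, -102.6, 156.7]
tool_rot: [-1.391, 0.862, 0.756]
wrist_force: [-0.8, -0.1, 0.4]
finger_gap: 0.647
q [0.48, 0.41, -0.48, 2.24, 1.62, 0.19, 0.02] pos [545.9, -102.6, 156.7]
lean from vertical 30.3 jaw elevation -0.76 jaw yaw 86.11 x_tool [ 0.503 -0.046 -0.863] F [-0.8 -0.1  0.4]
```

```bash
python3 -m inch '[{"fingers":0.35,"delta_pos":[0.02,0,-0.03],"spin":0},{"fingers":0.35,"delta_pos":[0.04,0,-0.06],"spin":0},{"fingers":0.35,"delta_pos":[0.042,0,-0.07],"spin":0},{"fingers":0.35,"delta_pos":[0.042,0,-0.07],"spin":0},{"fingers":0.35,"delta_pos":[0.042,0,-0.07],"spin":0}]'
python3 st.py
python3 - <<'E'
from h import *
s=manip.read_state(); print(np.array(s['tool_pos'])+80*Ro.from_rotvec(s['tool_rot']).as_matrix()[:,0])
d=manip.snapshot('wrist'); cv2.imwrite('pics/w4.png',d['pixels'][:,:,::-1])
d=manip.snapshot('scene'); cv2.imwrite('pics/sc7.png',cv2.resize(d['pixels'][100:290,270:470,::-1],None,fx=3.1,fy=3.1))
E
```

```text
clock: 20.35
tool_pos: [566.7, -102.7, 122.2]
tool_rot: [-1.391, 0.862, 0.755]
wrist_force: [0.1, -0.5, 0.5]
finger_gap: 0.65
q [0.53, 0.52, -0.56, 2.21, 1.84, 0.27, -0.16] pos [566.7, -102.7, 122.2]
lean from vertical 30.3 jaw elevation -0.78 jaw yaw 86.1 x_tool [ 0.503 -0.046 -0.863] F [ 0.1 -0.5  0.5]
[ 606.96553903 -106.4303825    53.20009601]
```

View pics/w4.png

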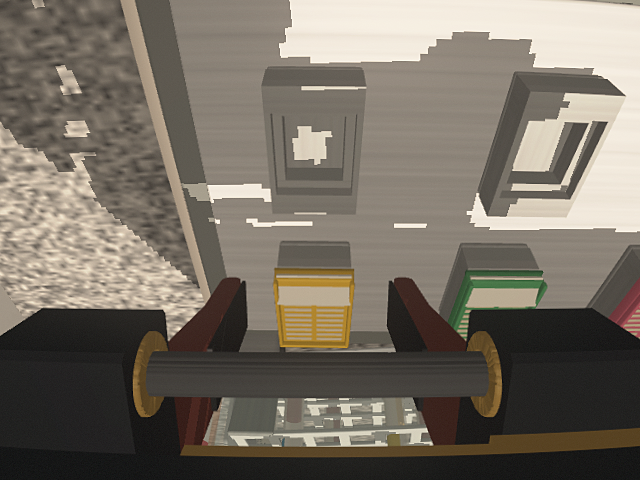

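View pics/sc7.png

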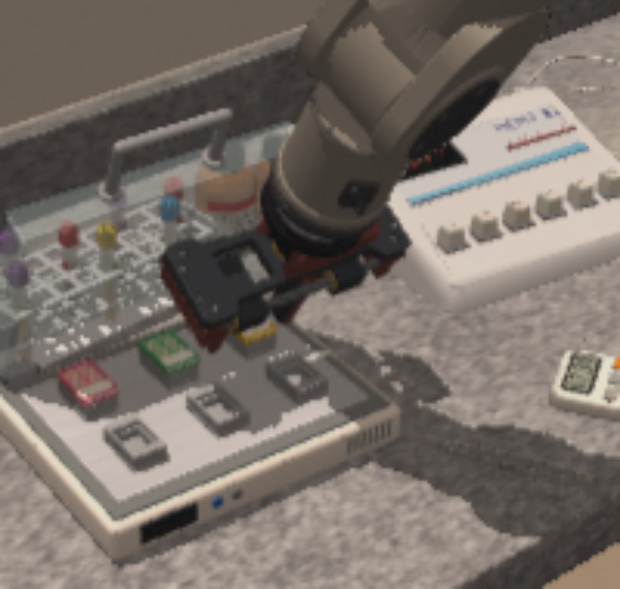

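Run:
```python
from h import *
s=manip.read_state(); d=manip.snapshot('wrist'); M=Ro.from_rotvec(s['tool_rot']).as_matrix(); t=np.array(s['tool_pos'])
f=lambda v:t+M@np.array(v,float)
for v in [(80,0,28.5),(80,10,28.5),(80,-10,28.5),(80,0,-28.5)]: print(v,f(v).round(1),proj(d,f(v),s).round(1))
im=d['pixels'][:,:,::-1]; cv2.imwrite('pics/w4c.png',cv2.resize(im[230:360,200:420],None,fx=3.6,fy=3.6,interpolation=2))
print('back edge',ray(d,[(281,347),(349,347)],62,s).round(1),'front',ray(d,[(275,270),(354,269)],54,s).round(1))
```

```text
(80, 0, 28.5) [609.2 -78.   53.1] [[384.3 304.7]]
(80, 10, 28.5) [600.6 -77.5  48. ] [[385.3 281.3]]
(80, -10, 28.5) [617.8 -78.6  58.1] [[383.3 327.4]]
(80, 0, -28.5) [ 605.3 -134.9   53.9] [[243.4 304.7]]
back edge [[ 624.4 -121.4   62. ]
 [ 625.7  -92.9   62. ]] front [[ 585.  -119.2   54. ]
 [ 586.   -90.2   54. ]]
```

View pics/w4c.png

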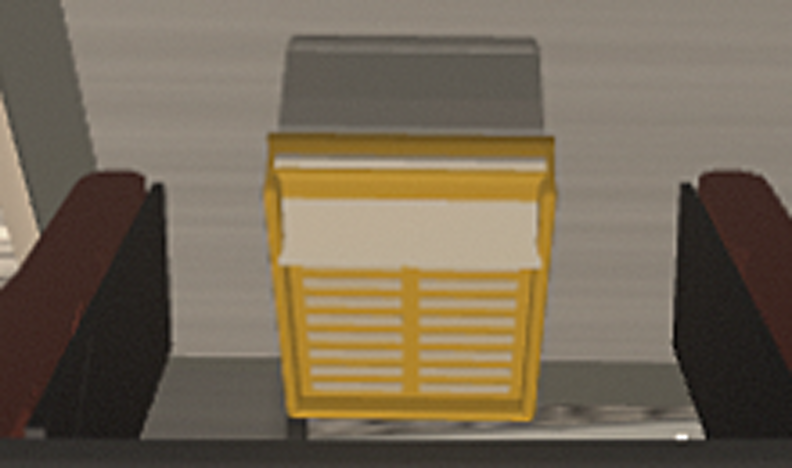

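```bash
python3 -m inch '[{"fingers":0.9,"delta_pos":[0,0,0],"spin":0},{"fingers":0.9,"delta_pos":[0,0,0],"spin":0},{"fingers":0.9,"delta_pos":[0,0,0],"spin":0},{"fingers":0.9,"delta_pos":[0,0,0],"spin":0},{"fingers":0.9,"delta_pos":[0,0,0],"spin":0},{"fingers":0.9,"delta_pos":[0,0,0],"spin":0}]' 25
python3 st.py
```

```text
clock: 21.1
tool_pos: [567.1, -103.0, 121.9]
tool_rot: [-1.391, 0.862, 0.754]
wrist_force: [-0.2, -0.6, 1.6]
finger_gap: 0.326
q [0.53, 0.53, -0.56, 2.21, 1.84, 0.27, -0.16] pos [567.1, -103.0, 121.9]
lean from vertical 30.4 jaw elevation -0.79 jaw yaw 86.07 x_tool [ 0.503 -0.047 -0.863] F [-0.2 -0.6  1.6]
```

```bash
python3 -m inch '[{"fingers":0.9,"delta_pos":[0,0,0.012],"spin":0},{"fingers":0.9,"delta_pos":[0,0,0.024],"spin":0},{"fingers":0.9,"delta_pos":[0,0,0.036],"spin":0},{"fingers":0.9,"delta_pos":[0,0,0.05],"spin":0},{"fingers":0.9,"delta_pos":[0,0,0.05],"spin":0},{"fingers":0.9,"delta_pos":[0,0,0.05],"spin":0}]'
python3 st.py
python3 - <<'E'
from h import *
d=manip.snapshot('wrist'); cv2.imwrite('pics/w5.png',d['pixels'][:,:,::-1])
d=manip.snapshot('scene'); cv2.imwrite('pics/sc8.png',cv2.resize(d['pixels'][100:290,270:470,::-1],None,fx=3.1,fy=3.1))
E
```

```text
clock: 21.7
tool_pos: [567.1, -102.4, 146.7]
tool_rot: [-1.391, 0.861, 0.755]
wrist_force: [0.1, -0.6, -1.2]
finger_gap: 0.327
q [0.49, 0.46, -0.5, 2.2, 1.64, 0.21, 0.02] pos [567.1, -102.4, 146.7]
lean from vertical 30.4 jaw elevation -0.77 jaw yaw 86.13 x_tool [ 0.503 -0.046 -0.863] F [ 0.1 -0.6 -1.2]
```

View pics/w5.png

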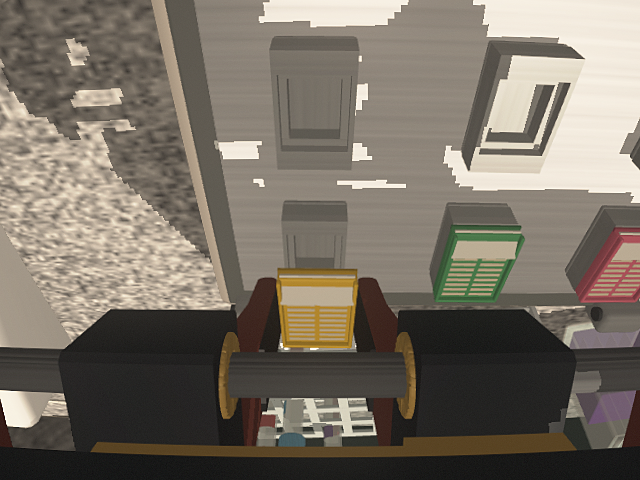

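View pics/sc8.png

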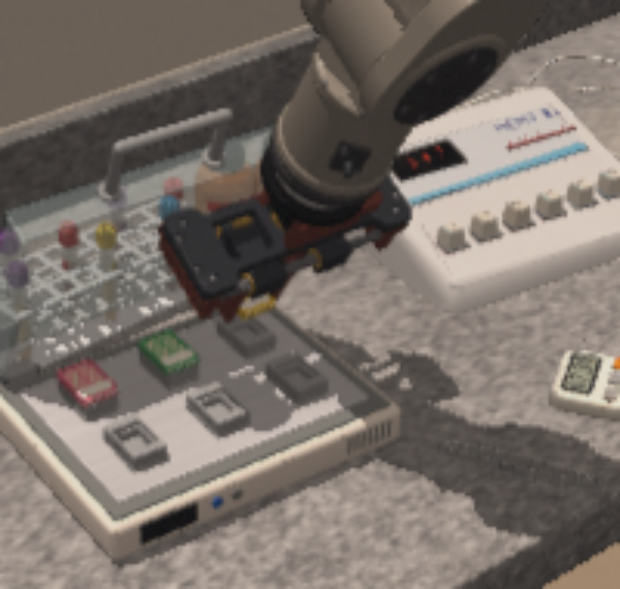

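```bash
python3 -m inch '[{"fingers":0.9,"delta_pos":[-0.03,0,0.03],"spin":0},{"fingers":0.9,"delta_pos":[-0.06,0.01,0.07],"spin":0},{"fingers":0.9,"delta_pos":[-0.074,0.05,0.09],"spin":0.02},{"fingers":0.9,"delta_pos":[-0.08,0.13,0.1],"spin":0.04},{"fingers":0.9,"delta_pos":[-0.09,0.21,0.1],"spin":0.06},{"fingers":0.9,"delta_pos":[-0.1,0.29,0.1],"spin":0.08},{"fingers":0.9,"delta_pos":[-0.1,0.37,0.1],"spin":0.101},{"fingers":0.9,"delta_pos":[-0.1,0.37,0.1],"spin":0.101},{"fingers":0.9,"delta_pos":[-0.1,0.37,0.1],"spin":0.101}]'
python3 st.py
```

```text
clock: 22.7
tool_pos: [517.0, 82.4, 196.3]
tool_rot: [-1.681, 0.407, 1.23]
wrist_force: [0.9, 0.4, 0.2]
finger_gap: 0.331
q [0.71, 0.46, -1.05, 2.24, 1.02, 0.26, 1.0] pos [517.0, 82.4, 196.3]
lean from vertical 30.3 jaw elevation -0.7 jaw yaw 122.43 x_tool [ 0.432  0.262 -0.863] F [0.9 0.4 0.2]
```

```bash
python3 -m inch '[{"fingers":0.9,"delta_pos":[-0.01,0.08,0],"spin":0},{"fingers":0.9,"delta_pos":[-0.03,0.16,0],"spin":0},{"fingers":0.9,"delta_pos":[-0.05,0.24,-0.02],"spin":0},{"fingers":0.9,"delta_pos":[-0.07,0.32,-0.05],"spin":0},{"fingers":0.9,"delta_pos":[-0.08,0.37,-0.07],"spin":0},{"fingers":0.9,"delta_pos":[-0.08,0.37,-0.09],"spin":0},{"fingers":0.9,"delta_pos":[-0.08,0.37,-0.09],"spin":0}]'
python3 st.py
python3 - <<'E'
from h import *
s=manip.read_state()
d=manip.snapshot('wrist'); cv2.imwrite('pics/w6.png',d['pixels'][:,:,::-1])
d=manip.snapshot('scene'); cv2.imwrite('pics/sc9.png',cv2.resize(d['pixels'][160:360,170:400,::-1],None,fx=3,fy=3))
E
```

```text
clock: 23.4
tool_pos: [476.4, 267.0, 150.4]
tool_rot: [-1.683, 0.409, 1.232]
wrist_force: [-0.5, -1.1, -0.1]
finger_gap: 0.329
q [-0.01, 0.48, -0.75, 2.25, 1.65, 0.36, -0.03] pos [476.4, 267.0, 150.4]
lean from vertical 30.2 jaw elevation -0.78 jaw yaw 122.48 x_tool [ 0.431  0.26  -0.864] F [-0.5 -1.1 -0.1]
```

View pics/w6.png

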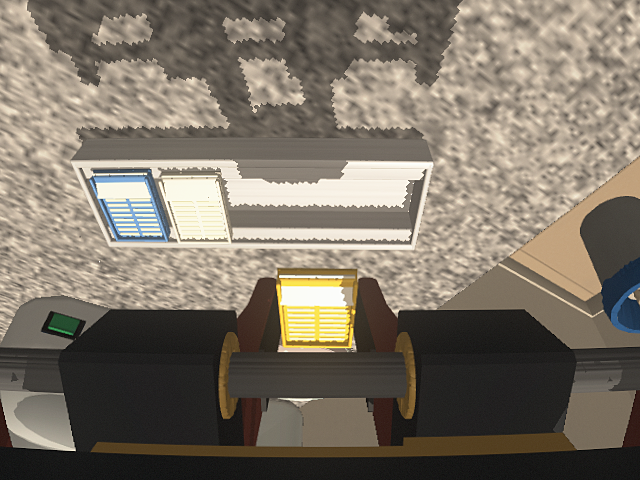

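View pics/sc9.png

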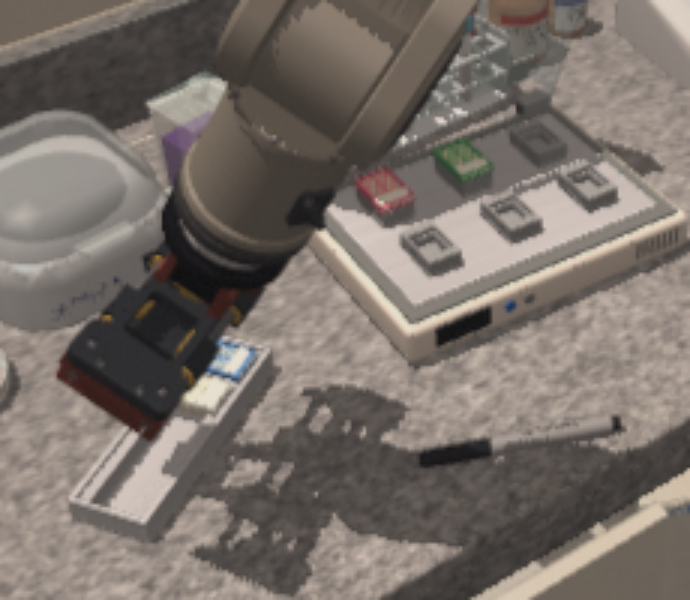

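Run:
```python
from h import *
s=manip.read_state(); d=manip.snapshot('wrist'); cv2.imwrite('pics/w6c.png',cv2.resize(d['pixels'][125:265,60:450,::-1],None,fx=2,fy=4,interpolation=2))
```

```text
(no output)
```

View pics/w6c.png

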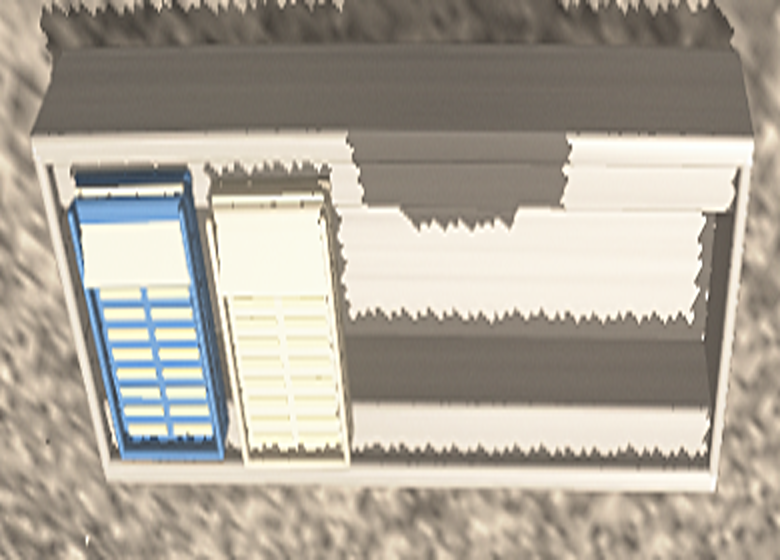

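Run:
```python
from h import *
from scipy.optimize import least_squares
s=manip.read_state(); d=manip.snapshot('wrist'); M=Ro.from_rotvec(s['tool_rot']).as_matrix(); tp=np.array(s['tool_pos'])
g=lambda p:(np.array(p,float)+.5)/[2,4]-.5+[60,125]
c=g([(33,135),(754,137),(716,490),(104,478)])
def T(p,X): 
    cc,s_=np.cos(p[2]),np.sin(p[2]); return np.array(X,float)@np.array([[cc,s_,0],[-s_,cc,0],[0,0,1]])+[p[0],p[1],0]
L=np.array([(-29,-86,21),(-29,86,21),(29,86,21),(29,-86,21)],float)
r=least_squares(lambda p:(proj(d,T(p,L),s)-c).ravel(),np.load('tray.npy')); p=r.x
print(np.load('tray.npy'),'wristfit',p,r.fun.round(1))
fr=T(p,[0,34,18.]); print('free',fr, 'toptray free',T(np.load('tray.npy'),[0,34,18.]))
# block centre in world: from offset at grasp
M0=Ro.from_rotvec([-1.391,.862,.754]).as_matrix(); off=M0.T@(np.array([605.2,-106.1,54])-np.array([567.1,-103,121.9]))
b=tp+M@off; Mb=M@M0.T; bx=Mb@np.array([np.cos(-.065),np.sin(-.065),0])
print('off',off,'block now',b.round(1),'yaw err deg',np.degrees(np.arctan2(bx[1],bx[0])-p[2]),'jaw-based',np.degrees(np.arctan2(M[1,2],M[0,2])-p[2])-90)
# current image check
print(ray(d,[(280,347),(354,348)],b[2]+8,s).mean(0),ray(d,[(277,269),(356,269)],b[2],s).mean(0))
print('delta mm',(fr-b).round(1), 'frac',((fr-b)/500).round(4))
```

```text
[528.34115675 258.60032652   0.56602067] wristfit [528.60054272 261.59106728   0.56451363] [-2.9 -0.1  1.8  0.2  0.6  1.   0.6  1.1]
free [510.41037374 290.31593025  18.        ] toptray free [510.10771893 287.29774357  18.        ]
off [77.90771601  1.34511963  0.45655152] block now [510.4 285.6  83.9] yaw err deg 0.16077160792494774 jaw-based -0.05279727310949056
[526.99084863 297.13381551  91.92988046] [493.37661726 275.52277273  83.92988046]
delta mm [  0.    4.7 -65.9] frac [ 1.000e-04  9.400e-03 -1.319e-01]
```

```bash
python3 -m inch '[{"fingers":0.9,"delta_pos":[0,0.008,-0.03],"spin":0},{"fingers":0.9,"delta_pos":[0,0.008,-0.06],"spin":0},{"fingers":0.9,"delta_pos":[0,0.008,-0.09],"spin":0},{"fingers":0.9,"delta_pos":[0,0.008,-0.09],"spin":0},{"fingers":0.9,"delta_pos":[0,0.008,-0.09],"spin":0}]'
python3 st.py
python3 - <<'E'
from h import *
s=manip.read_state()
d=manip.snapshot('wrist'); cv2.imwrite('pics/w7.png',d['pixels'][:,:,::-1])
E
```

```text
clock: 24.1
tool_pos: [477.6, 270.5, 107.1]
tool_rot: [-1.682, 0.408, 1.229]
wrist_force: [-0.7, 0.5, 0.3]
finger_gap: 0.328
q [0.01, 0.6, -0.79, 2.26, 1.89, 0.45, -0.23] pos [477.6, 270.5, 107.1]
lean from vertical 30.3 jaw elevation -0.77 jaw yaw 122.37 x_tool [ 0.433  0.261 -0.863] F [-0.7  0.5  0.3]
```

View pics/w7.png

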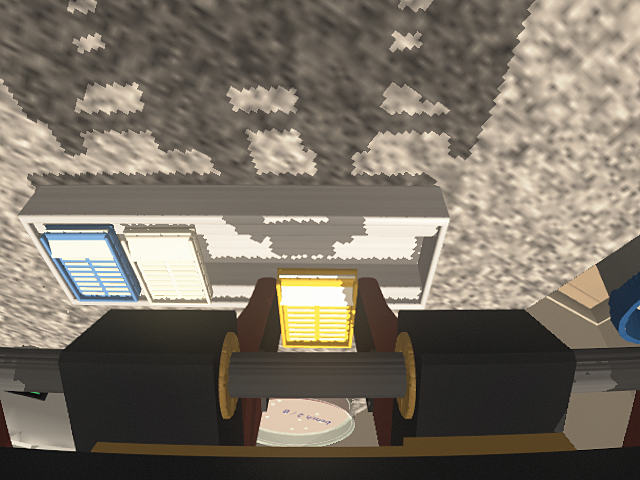

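Run:
```python
from h import *
from scipy.optimize import least_squares
s=manip.read_state(); d=manip.snapshot('wrist'); M=Ro.from_rotvec(s['tool_rot']).as_matrix(); tp=np.array(s['tool_pos'])
cv2.imwrite('pics/w7c.png',cv2.resize(d['pixels'][180:350,10:460,::-1],None,fx=1.75,fy=3.4,interpolation=2))
def T(p,X): 
    cc,s_=np.cos(p[2]),np.sin(p[2]); return np.array(X,float)@np.array([[cc,s_,0],[-s_,cc,0],[0,0,1]])+[p[0],p[1],0]
c=np.array([(20,217),(449,217),(426,308),(78,300.)])
L=np.array([(-29,-86,21),(-29,86,21),(29,86,21),(29,-86,21)],float)
r=least_squares(lambda p:(proj(d,T(p,L),s)-c).ravel(),np.load('tray.npy')); p=r.x; print(p,r.fun.round(1))
b=tp+M@[77.9,1.35,.46]; fr=T(p,[0,34,18.]); print('block',b,'free',fr,'delta',fr-b)
```

```text
[528.51879324 262.84439278   0.57461998] [-2.2 -0.1  3.7 -0.3  0.9  1.1 -3.6  5.9]
block [510.3304549  290.91860135  39.67416233] free [510.03925448 291.38395563  18.        ] delta [ -0.29120042   0.46535427 -21.67416233]
```

View pics/w7c.png

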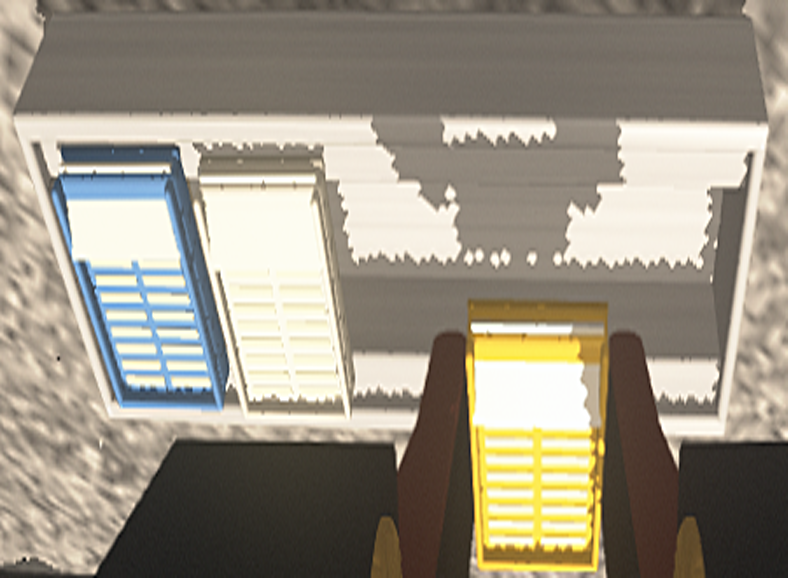

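```bash
python3 -m inch '[{"fingers":0.9,"delta_pos":[0,0,-0.015],"spin":0},{"fingers":0.9,"delta_pos":[0,0,-0.03],"spin":0},{"fingers":0.9,"delta_pos":[0,0,-0.04],"spin":0},{"fingers":0.9,"delta_pos":[0,0,-0.04],"spin":0},{"fingers":0.9,"delta_pos":[0,0,-0.04],"spin":0}]'
python3 st.py
python3 - <<'E'
from h import *
s=manip.read_state(); M=Ro.from_rotvec(s['tool_rot']).as_matrix(); print(np.array(s['tool_pos'])+M@[77.9,1.35,.46])
d=manip.snapshot('wrist'); cv2.imwrite('pics/w8.png',cv2.resize(d['pixels'][210:380,10:460,::-1],None,fx=1.75,fy=3.4,interpolation=2))
E
```

```text
clock: 24.7
tool_pos: [477.1, 271.4, 86.7]
tool_rot: [-1.682, 0.407, 1.23]
wrist_force: [-0.0, 0.4, -0.2]
finger_gap: 0.329
q [0.01, 0.66, -0.8, 2.27, 1.98, 0.5, -0.29] pos [477.1, 271.4, 86.7]
lean from vertical 30.3 jaw elevation -0.75 jaw yaw 122.47 x_tool [ 0.432  0.262 -0.863] F [-0.   0.4 -0.2]
[509.48952917 291.52969579  18.80656869]
```

View pics/w8.png

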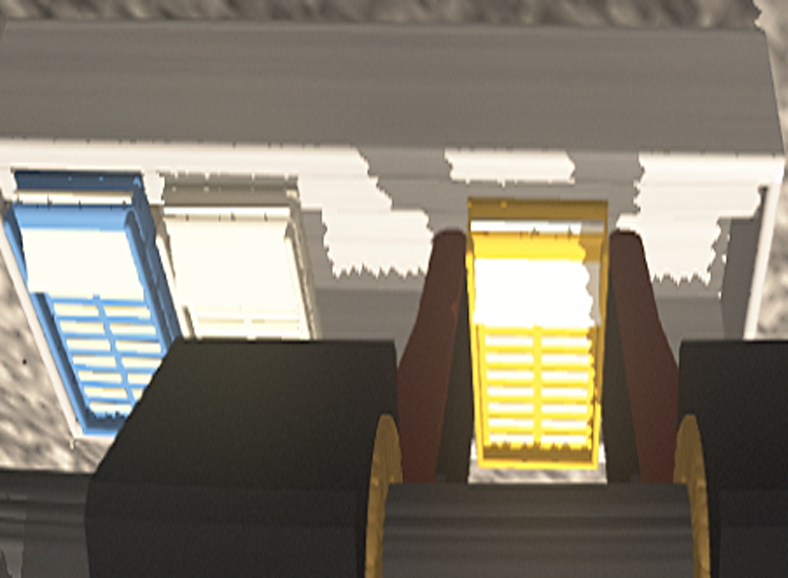

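Run:
```python
from h import *
s=manip.read_state(); d=manip.snapshot('wrist')
u=np.array([np.cos(.566),np.sin(.566),0])
f=lambda x,y:(x/1.75+10,y/3.4+210)
l=ray(d,[f(80,142),f(230,145),f(537,150)],21,s)@u
b=ray(d,[f(80,172),f(230,177)],18,s)@u
for z in (18,18.8,20): print(z,ray(d,[f(537,200)],z,s)@u-l[2])
print(l,b-l[:2], ray(d,[f(537,466)],27,s)@u-l[2])
cv2.imwrite('pics/w8c.png',cv2.resize(d['pixels'][240:290,200:400,::-1],None,fx=4,fy=8,interpolation=2))
```

```text
18 [10.82608201]
18.8 [9.94611529]
20 [8.62616523]
[557.17406615 557.08897666 556.88268206] [7.86298016 8.07882366] [49.41662864]
```

View pics/w8c.png

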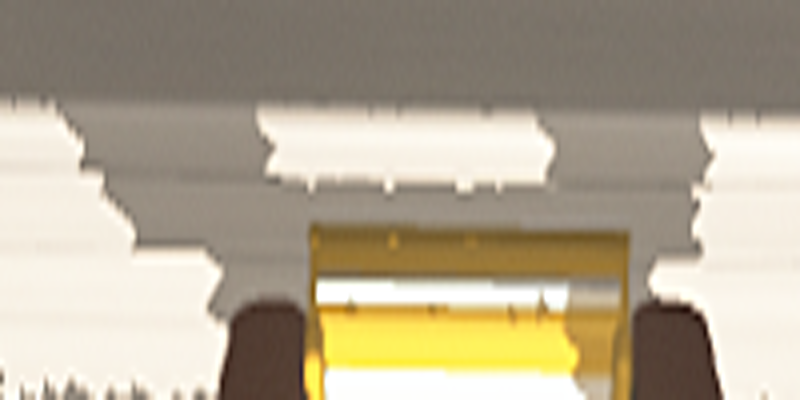

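```bash
python3 -m inch '[{"fingers":0.9,"delta_pos":[-0.001,-0.001,-0.002],"spin":0},{"fingers":0.9,"delta_pos":[-0.001,-0.001,-0.002],"spin":0}]'
python3 -m inch '[{"fingers":0.9,"delta_pos":[0,0,-0.002],"spin":0},{"fingers":0.9,"delta_pos":[0,0,-0.002],"spin":0}]'
python3 st.py
```

```text
clock: 25.0
tool_pos: [476.6, 270.8, 85.8]
tool_rot: [-1.683, 0.407, 1.23]
wrist_force: [0.8, 0.3, 0.0]
finger_gap: 0.327
clock: 25.2
tool_pos: [476.6, 270.9, 85.7]
tool_rot: [-1.684, 0.405, 1.228]
wrist_force: [-5.2, -5.8, 13.4]
finger_gap: 0.328
q [0.01, 0.66, -0.8, 2.27, 1.99, 0.5, -0.3] pos [476.6, 270.9, 85.7]
lean from vertical 30.5 jaw elevation -0.84 jaw yaw 122.5 x_tool [ 0.434  0.261 -0.862] F [-5.2 -5.8 13.4]
```

```bash
python3 -m inch '[{"fingers":0.9,"delta_pos":[0,0,0.0015],"spin":0},{"fingers":0.6,"delta_pos":[0,0,0.0015],"spin":0},{"fingers":0.5,"delta_pos":[0,0,0.0015],"spin":0},{"fingers":0.5,"delta_pos":[0,0,0.0015],"spin":0},{"fingers":0.5,"delta_pos":[0,0,0.0015],"spin":0}]'
python3 st.py
python3 - <<'E'
from h import *
d=manip.snapshot('wrist'); cv2.imwrite('pics/w9.png',d['pixels'][:,:,::-1])
E
```

```text
clock: 25.7
tool_pos: [476.6, 270.8, 85.4]
tool_rot: [-1.682, 0.407, 1.23]
wrist_force: [0.4, -0.5, 0.8]
finger_gap: 0.501
q [0.01, 0.66, -0.8, 2.27, 1.98, 0.5, -0.29] pos [476.6, 270.8, 85.4]
lean from vertical 30.3 jaw elevation -0.76 jaw yaw 122.47 x_tool [ 0.432  0.261 -0.863] F [ 0.4 -0.5  0.8]
```

View pics/w9.png

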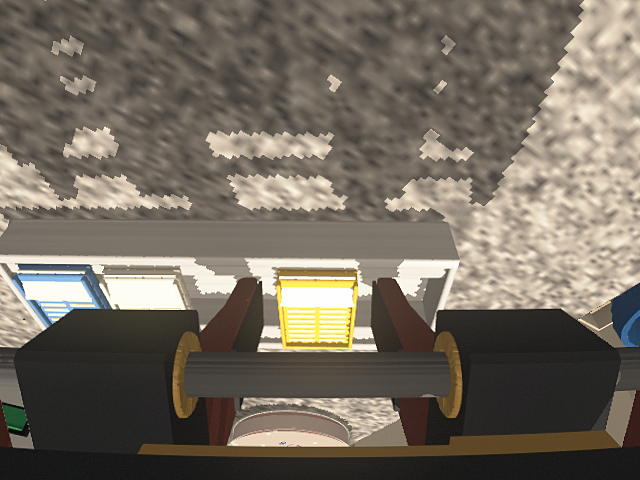

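```bash
python3 -m inch '[{"fingers":0.5,"delta_pos":[-0.005,-0.003,0.02],"spin":0},{"fingers":0.5,"delta_pos":[-0.01,-0.006,0.06],"spin":0},{"fingers":0.5,"delta_pos":[-0.02,-0.01,0.14],"spin":0},{"fingers":0.5,"delta_pos":[-0.02,-0.01,0.22],"spin":0},{"fingers":0.5,"delta_pos":[-0.02,-0.05,0.32],"spin":0},{"fingers":0.5,"delta_pos":[-0.02,-0.2,0.4],"spin":0},{"fingers":0.5,"delta_pos":[-0.02,-0.3,0.5],"spin":0},{"fingers":0.5,"delta_pos":[-0.02,-0.4,0.5],"spin":0},{"fingers":0.5,"delta_pos":[-0.02,-0.4,0.5],"spin":0},{"fingers":0.5,"delta_pos":[-0.02,-0.4,0.5],"spin":0}]'
python3 st.py
python3 - <<'E'
from h import *
t=manip.snapshot('top'); cv2.imwrite('pics/t9.png',cv2.resize(t['pixels'][150:330,160:420,::-1],None,fx=3,fy=3,interpolation=2))
d=manip.snapshot('scene'); cv2.imwrite('pics/sc10.png',d['pixels'][:,:,::-1]); cv2.imwrite('pics/sc10c.png',cv2.resize(d['pixels'][255:350,180:280,::-1],None,fx=6,fy=6,interpolation=2))
E
```

```text
clock: 26.75
tool_pos: [468.9, 150.1, 281.8]
tool_rot: [-1.682, 0.415, 1.229]
wrist_force: [-0.1, -0.0, -0.5]
finger_gap: 0.5
q [0.81, 0.22, -1.29, 2.23, 0.45, 0.35, 1.34] pos [468.9, 150.1, 281.8]
lean from vertical 30.1 jaw elevation -0.82 jaw yaw 122.2 x_tool [ 0.431  0.257 -0.865] F [-0.1 -0.  -0.5]
```

View pics/t9.png

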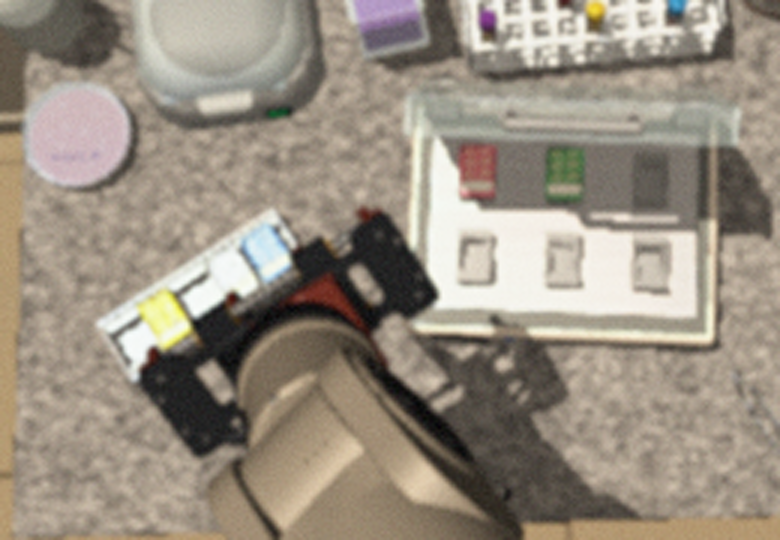

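View pics/sc10.png

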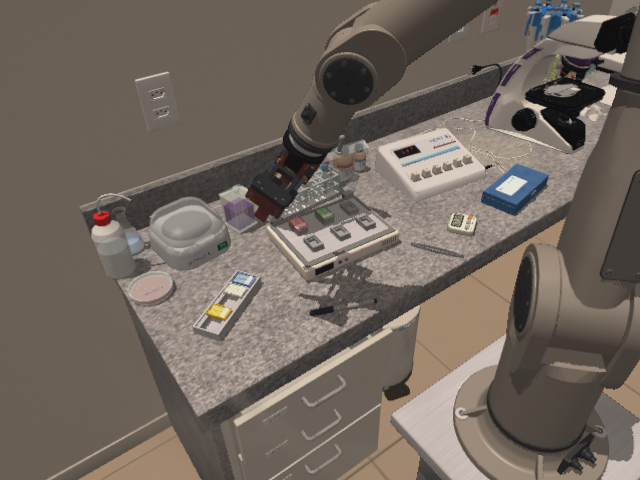

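View pics/sc10c.png

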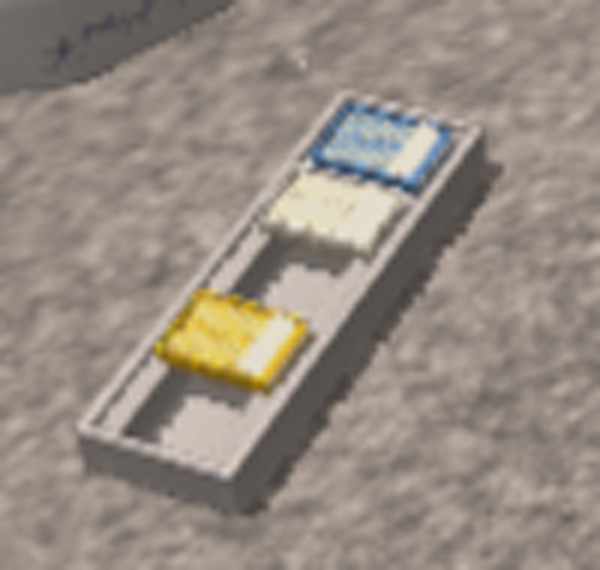

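Run:
```python
from h import *
e=manip.snapshot('scene'); t=manip.snapshot('top')
def loc(w):
    p=np.array([528.4,260.5,.566]); c,s=np.cos(p[2]),np.sin(p[2]); v=w[:,:2]-p[:2]; return np.c_[v@[c,s],v@[-s,c]].round(1)
f=lambda a:(np.array(a,float)+.5)/6-.5+[180,255]
# top-face corners of yellow, white, blue
print(loc(ray(e,f([(160,345),(205,292),(312,325),(268,380)]),26)), loc(ray(e,f([(262,220),(300,170),(405,205),(362,250)]),26)))
g=lambda a:(np.array(a,float)+.5)/3-.5+[160,150]
print(loc(ray(t,g([(165,319)]),26)),loc(ray(t,g([(232,270),(267,250)]),26)))
# tray corners for reference
print(loc(ray(e,f([(80,432),(235,478),(483,125),(345,93)]),21)))
s=manip.read_state(); print(s['clock'],np.abs(s['qd']).max(),s['wrist_force'])
```

```text
[[ 17.5  49.3]
 [ 16.3  23.4]
 [-24.5  24.1]
 [-23.4  50.3]] [[ 16.1 -12.8]
 [ 16.4 -38.9]
 [-26.  -36.3]
 [-22.9 -12.1]]
[[-1.6 35.8]] [[  1.8 -31. ]
 [ -0.4 -63.6]]
[[ 24.4  87. ]
 [-31.8  86.1]
 [-29.5 -86.1]
 [ 24.7 -83.9]]
26.95 0.09084314315990755 [ 0.03538055  1.04889263 -0.28120358]
```

```bash
python3 -m inch '[{"fingers":0.5,"delta_pos":[0,0,0],"spin":0},{"fingers":0.5,"delta_pos":[0,0,0],"spin":0},{"fingers":0.5,"delta_pos":[0,0,0],"spin":0}]'; python3 -c "
from cell import manip
print(manip.hand_in())"
```

```text
clock: 27.25
tool_pos: [468.6, 152.8, 281.2]
tool_rot: [-1.682, 0.412, 1.232]
wrist_force: [0.3, -0.5, 0.4]
finger_gap: 0.496
the job is handed in; nothing more can be done
None
```

The yellow block now lies across both rails in the tray's empty stretch, wax underneath, and the cover stands open. I handed the job in at about 27 s of the 53 s allowed; no verdict is reported.

**What I did**
- **Cover:** I raised it by its handle until it met its stop and released it there.
- **Lean:** the move command has no tilt. I pushed the tool against its reach limit high up until it leaned back about 30°.
- **Block:** I gripped the yellow block at 28.7 mm opening, drew it straight up 25 mm and carried it over. I lowered it onto the rails until I felt contact at about 13 N, eased off, let go and backed away.

**Last checks**
- **Position:** the block is about 0.5–2 mm off the tray centreline in x (limit 5.5 mm) and at about y = +36 mm. It looks level and square to the tray.
- **Other things:** in the last overview pictures the cover was still up and the pink and green blocks were in their moulds. The blue and white blocks and the things on the bench showed no visible movement.
- **Robot:** nothing was touching the arm and the wrist force was near zero at the end.

**Disagreements and limits**
- The top and wrist cameras disagreed by about 3 mm on the tray's position. I aimed between the two, closer to the wrist fit.
- The scene camera shows a bias of about 3 mm in tray x, which I took out of its reading using the tray corners.
- One early wrist-camera reading of the block, taken while the arm was moving, was about 10 mm off, so I discarded it.
- I judged the cover's final angle only from the pictures and the force at the stop.

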